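# Stack spacer, washer and bushing on the clamp post

## Robot

A 6-joint arm with a two-finger parallel gripper is mounted at the origin on a cart in front of the work surface, level with it; the furniture and walls round the work are solid. World frame = base frame: x ahead of the robot, y to its left, z up, the work surface at z = 0. Lengths are in m, angles in degrees, forces in N, time in s.
With the tool pointing down it reaches from about 0.375 to 0.9 m from the base axis. Payload 3.1 kg.
Tool frame: the origin (TCP) lies on the centre line of the jaws, within the pads' length; the fingertips stand 25 mm ahead of it and the grasp point (between the pads) lies 6 mm ahead of it; z points along the fingers, y is the line along which they close (so a half turn about z gives the same grasp; the last joint's range is limited). The gripper opens to 87 mm and grips with 3 to 60 N. Pads are 19 mm wide; open, the fingers measure 117 mm over their backs; the gripper's body (75 mm by 190 mm) begins 51 mm behind the grasp point.
Start: joints at [-85.113, 30.224, 82.088, -0, 67.689, -10.227], TCP at [0.163, -0.603, 0.219] pointing down, gripper open.
Joint ranges: [-176.69, 176.69], [-43.24, 126.21], [12.49, 139.97], [-82, 262], [0, 151.66], [-163.58, 163.58]. Speed limits (degrees/s): [159.86, 159.86, 180, 180, 180, 180].

## Interface

Orientations are given as a 3x3 rotation matrix whose columns are the frame's x, y, z axes.
In Python, from rig import * gives the robot as it stands.
- The arm moves only by the tool step_arm, never from a script. Its argument "steps" is a list of rows, each a list of 7 numbers: the shift along the tool's x, y, z normalised to -1 to 1, where 1 is 0.3 m, then the turn, a rotation vector about the tool's x, y, z normalised to -1 to 1, where 1 is 45 degrees, then the gripper's target within -1 to 1 (shut at 1, half-way at 0, fully open at -1). A call has 1 to 8 rows; each row is the pose to reach, as a shift and turn from the pose commanded when the call began, along the tool's axes at that moment; what a row does not reach only later rows make up. A row lasts 1/12 s, in which the tool goes at most 41.7 mm and 7.16 degrees, less where a joint would pass 70% of its speed; a pose out of reach is approached as far as the arm can. A call with a number of a shift or a turn outside -1 to 1 is refused whole. A call with a gripper value outside its range is refused whole. The fingers move at their own pace and stop on an object; the grip force is fixed at half the most. Time passes only in rows, so rows that repeat a pose let the fingers close. It gives the time, the measured TCP pose, the force, the opening and the grip force at its end, in the units of the state.
- read_state(): the state, without advancing time (a new reading comes with each control period).
- capture(name): name is "scene" or "top"; returns a dict with "image" (384x512x3 uint8, red, green, blue), "vertical_fov" (degrees; the focal length in pixels is half the picture's height over the tangent of half this angle, whatever the lens; pixels are square), "cx", "cy" (the principal point, pixels), "world_from_camera" (4x4, takes a point from camera to world coordinates). Camera axes: x right, y down, z forward; pixel columns grow to the right and rows downward; lengths in m; the calibration is good to about 2 mm. A picture is of the moment at which its call begins. There is no depth.
- hand_in(): hands the job in; it is judged then, once.
The state is a dict: "time_s": time; "joint_positions": joint angles; "qvel": joint speeds; "tau": joint torques, N m; "position": TCP position; "tcp_rot": TCP orientation; "force": force on the tool from outside, world axes, zero at the start; "moment": the same for the moment, N m; "opening": opening from 0.0 (shut) to 1.0 (fully open); "grasp_force": force on a finger pad.
Only numpy, scipy, OpenCV 4.12 (cv2) and the standard library are available. Lean on these libraries where they do the work, as an engineer would, in place of code of your own. Each camera call takes 0.05 s, during which the arm holds its last target. There are 200 camera calls.

## Task

Make up the post on the slotted stand: thread the plain spacer tube over it first, then the thick washer, then the flanged bushing with its flange down, each pushed gently past the sprung leaves until it sits fully home on the foot or on the part below. Feel for the post, never force the stand (keep well under 40 N), and leave the other things on the bench alone.

Things in the scene. Friction and masses are not known exactly. Their poses are not given: they have to be found in the camera images.
- stand: slotted dark steel stand, a plate 140 x 70 x 12 mm fixed to the bench; origin at the centre of its underside (on the bench), z up, x along its 14 mm wide slot, y across. A bare steel post stands upright in the slot, always on its centre line (y = 0) but clamped anywhere from x = -28 to +28 mm; where is NOT measured: find it by feel or by eye. Loads above 40 N force the stand
- post_seat (a point): the middle of the slot (x = 0, y = 0 of the stand), at the height of the post's seat, 17 mm above the bench: the post has a round foot flange 36 mm across whose top is the seat that the stack rests on. The point is not where the post stands along the slot
- post_tip (a point): also on the middle of the slot, at the height of the post's tip, 94 mm above the bench; not where it stands along the slot. Shaft 12 mm in diameter up to 86 mm above the bench, then a blunt nose tapering to about 7 mm. The post does not give way sideways
- leaf_level (a point): also on the middle of the slot, 75 mm above the bench, where a sprung leaf on the post's +y and one on its -y side bulge 2 mm out of the shaft, just above the finished stack (71 mm). Each part must be pushed down past the leaves, which takes roughly 4 to 8 N
- spacer_mid (a point): centre of the spacer, a bare metal tube 32 mm in outer diameter, 26 mm high, standing on end; bore 14.4 mm right through; z along its axis
- washer_mid (a point): centre of the thick washer, a bare metal flat ring 40 mm in outer diameter, 8 mm high, lying flat; bore 14.4 mm; z along its axis
- bushing_mid (a point): centre (half-way up, on the axis) of the flanged bushing, bare metal, 20 mm high: a flange 38 mm in diameter and 6 mm thick at the bottom, above it a neck 24 mm in diameter and 14 mm high; bore 14.4 mm right through; stands flange down; z up along its axis
- spacer: the spacer; origin at the centre of its underside, 13 mm below spacer_mid
- washer: the washer; origin at the centre of its underside, 4 mm below washer_mid
- bushing: the bushing; origin at the centre of the flange's underside, 10 mm below bushing_mid
- module: cream power module, a 37 x 53 x 26 mm box, a bystander; origin at the centre of its underside
- loose_board: small circuit board, 40 x 105 x 23 mm, lying components up, a bystander; origin at the centre of its underside
- pin_box: amber box of header pins, 40 x 58 x 24 mm, a bystander; origin at the centre of its underside
- transformer_3: small ferrite transformer with yellow tape, 36 x 34 x 25 mm, a bystander; origin at the centre of its underside
- choke: another small ferrite transformer with yellow tape, 34 x 33 x 24 mm, near the front edge of the bench, to the right of the stand, a bystander; origin at the centre of its underside
- tape_roll: roll of black tape, 58 mm across, 19 mm high, a bystander; origin at the centre of its underside
There are look-alikes about, which are no part of the job. What is shaped like the bushing but pink is not meant.

How it is judged (in metres and radians):
On the way, in this order (a step that is already met when the one before it is completed fails the run):
1. the spacer is home on the post's foot (z of spacer_mid in the frame of stand between 0.0275 and 0.0325 m and y of spacer_mid in the frame of stand between -0.004 and 0.004 m and x of spacer_mid in the frame of stand between -0.034 and 0.034 m and angle between spacer_mid's own z axis and vertical below 0.08 rad and contact force between stand and spacer above 0.1 N), for 0.2 s.
2. the washer is home on the spacer (z of spacer_mid in the frame of stand between 0.0275 and 0.0325 m and y of spacer_mid in the frame of stand between -0.004 and 0.004 m and x of spacer_mid in the frame of stand between -0.034 and 0.034 m and angle between each of spacer_mid, washer_mid's own z axis and vertical below 0.08 rad and z of washer_mid in the frame of stand between 0.0445 and 0.0495 m and horizontal distance between washer_mid and spacer_mid below 0.004 m), for 0.2 s.
3. the bushing is home on the washer, flange down (all of step 2 and z of bushing_mid in the frame of stand between 0.0585 and 0.0635 m and horizontal distance between bushing_mid and spacer_mid below 0.004 m and angle between bushing_mid's own z axis and vertical below 0.08 rad), for 0.2 s.
At the end, for the whole second after the job is handed in: Spacer, washer, bushing on the post in this order from below, upright (0.08 rad), centres 30, 47 and 61 mm above the stand's underside within 2.5 mm, spacer within 4 mm of the slot's centre line (and 34 mm of its middle), washer and bushing within 4 mm of the spacer's axis, at rest (all of step 3 and linear speed of each of spacer, washer, bushing below 0.02 m/s); the robot touches nothing.
It fails at once if the stand or its post is loaded with more than 40 N (contact force between stand and anything else above 40 N).
It fails at once if a bystander is moved by more than 25 mm (distance of any of module, loose_board, pin_box, transformer_3, choke, tape_roll from where it was at the start of the episode above 0.025 m).
It also fails if it takes over 72 s, if anything falls off the work surface, if the arm or the gripper's body presses on something with over 40 N, if the wrist force passes 120 N, or if a joint passes its speed limit or range.

## Working session

There is one attempt and no reset: what is moved stays moved. The work goes in short steps, Python scripts to look and compute and a tool call to move; the robot and the scene stay as the last step left them, time stands still between calls to the robot, and variables do not carry over. Pictures are saved under pics/ and viewed, at most 10 in all, crops included, and the job is handed in when it is done.

Besides the shell and the picture viewer there is one more tool, called after "Request:" as name(argument=value, ...), one argument or row to a line, values as JSON. step_arm: Moves the arm, as the interface text tells. Scaled input: -1 to 1 covers 0.3 m each way for a shift and 45 degrees each way for a turn. Its arguments: {"type":"object","properties":{"steps":{"type":"array"}},"required":["steps"]}

```bash
mkdir -p pics; ls; python3 - <<'E'
from rig import *
import cv2,numpy as np
for n in("scene","top"):
    c=capture(n); np.save(n+".npy",c["image"]); print(n,c["vertical_fov"],c["cx"],c["cy"],np.round(c["world_from_camera"],4).tolist())
    cv2.imwrite(f"pics/{n}0.png",cv2.resize(c["image"][:,:,::-1],(800,600),interpolation=cv2.INTER_CUBIC))
s=read_state();print(s)
E
```

```text
pics
scene 57.95256701438175 259.76303748402785 193.88921148057258 [[-0.4383, -0.4969, 0.749, -0.3213], [-0.8988, 0.2442, -0.3639, 0.3523], [-0.0021, -0.8328, -0.5536, 0.6842], [0.0, 0.0, 0.0, 1.0]]
top 57.37848217576329 254.73172879828104 186.02718490551308 [[0.0162, -0.997, 0.0761, 0.431], [-0.9998, -0.0168, -0.0077, -0.07], [0.009, -0.0759, -0.9971, 1.0275], [0.0, 0.0, 0.0, 1.0]]
{'time_s': 0.1, 'joint_positions': array([-8.51141882e+01,  3.02743287e+01,  8.21476247e+01,  7.74783005e-04,
        6.76905373e+01, -1.02257721e+01]), 'qvel': array([-0.0462692 , -0.05613076, -0.13693938,  0.11287324,  0.03373212,
        0.06583322]), 'tau': array([-3.04818441e-04, -4.40985346e+01, -1.77150679e+01,  6.35304954e-02,
        5.34176803e-02, -3.65442315e-05]), 'position': array([ 0.16292859, -0.60270742,  0.21767   ]), 'tcp_rot': array([[ 9.65421312e-01,  2.60694583e-01, -1.54752437e-04],
       [ 2.60694379e-01, -9.65419396e-01,  1.95726268e-03],
       [ 3.60846774e-04, -1.92992619e-03, -9.99998073e-01]]), 'force': array([-0.33119039,  0.17870841,  0.67727543]), 'moment': array([-0.01831332, -0.03451174,  0.00150223]), 'grasp_force': 0.0, 'opening': 0.9984450823093667}
```

View pics/scene0.png

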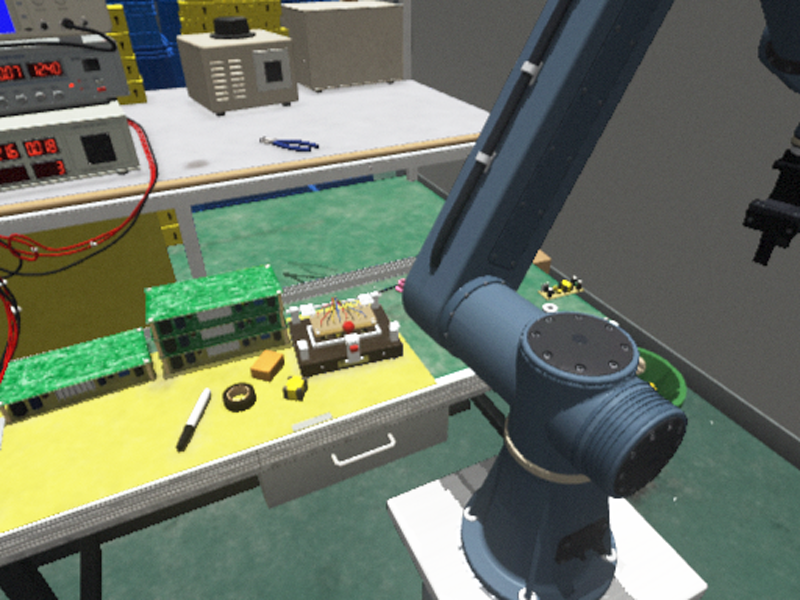

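View pics/top0.png

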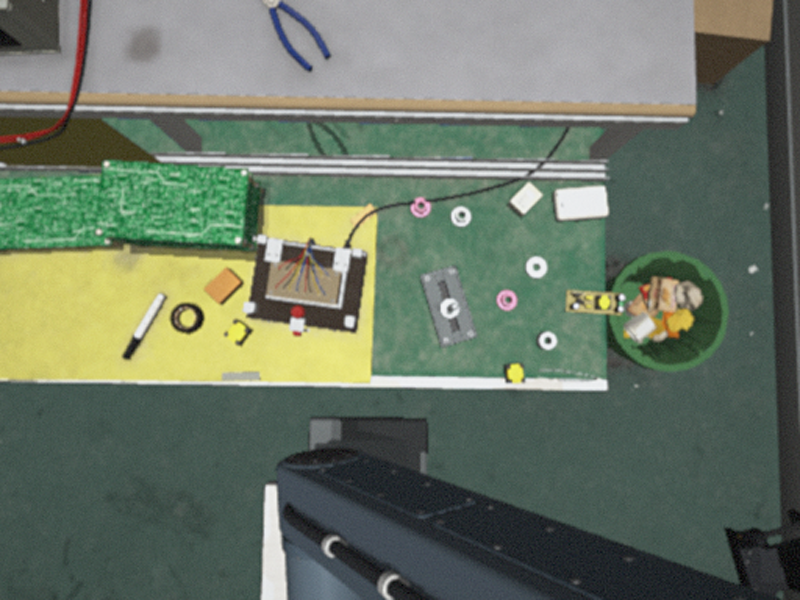

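The top view shows the stand at about (448,306), the pale rings at (460,216), (536,267) and (547,340), and the pink look-alikes at (420,207) and (507,300). The arm hides this area in the scene view. I'll zoom the top view and measure.

```bash
cat > h.py <<'E'
import cv2,numpy as np
from rig import *
def ray(c,u,v,z):
    h=c["image"].shape[0]; f=h/2/np.tan(np.radians(c["vertical_fov"]/2)); T=np.array(c["world_from_camera"])
    d=T[:3,:3]@np.array([(u-c["cx"])/f,(v-c["cy"])/f,1]); o=T[:3,3]
    return o+d*(z-o[2])/d[2]
def proj(c,p):
    h=c["image"].shape[0]; f=h/2/np.tan(np.radians(c["vertical_fov"]/2)); T=np.array(c["world_from_camera"])
    q=T[:3,:3].T@(np.array(p)-T[:3,3]); return q[0]/q[2]*f+c["cx"],q[1]/q[2]*f+c["cy"]
def tool(p,yawdeg=None):
    "row numbers from the present measured pose to world point p"
    s=read_state(); R=s["tcp_rot"]; return np.round(R.T@(np.array(p)-s["position"])/0.3,4)
E
python3 - <<'E'
from h import *
c=capture("top"); im=c["image"]
cr=im[115:255,250:400]; cv2.imwrite("pics/crop.png",cv2.resize(cr[:,:,::-1],None,fx=4.2,fy=4.2,interpolation=cv2.INTER_CUBIC))
hsv=cv2.cvtColor(im,cv2.COLOR_RGB2HSV)
m=((hsv[...,1]<60)&(hsv[...,2]>135)).astype(np.uint8); m[:, :240]=0;m[:115]=0;m[238:]=0;m[:,388:]=0
n,l,st,ce=cv2.connectedComponentsWithStats(m)
for i in range(1,n):
    if st[i,4]>15: print("pale",st[i],ce[i].round(1),ray(c,*ce[i],0.015).round(4))
g=((hsv[...,1]<70)&(hsv[...,2]>60)).astype(np.uint8); z=np.zeros_like(g); z[165:226,262:310]=g[165:226,262:310]
cs,_=cv2.findContours(z,cv2.RETR_EXTERNAL,cv2.CHAIN_APPROX_NONE)
k=max(cs,key=cv2.contourArea); r=cv2.minAreaRect(k); print(r)
print([ray(c,*b,0.012).round(4).tolist() for b in cv2.boxPoints(r)], ray(c,*r[0],0.012))
E
```

```text
pale [248 117  10  13  49] [251.7 123.5] [ 0.6921 -0.066   0.015 ]
pale [262 116   4   7  16] [263.6 118.6] [ 0.7075 -0.1008  0.015 ]
pale [265 116   8  13  43] [269.2 122.3] [ 0.6965 -0.1174  0.015 ]
pale [326 116  22  21 269] [336.9 125.9] [ 0.6895 -0.3164  0.015 ]
pale [287 118   8   6  21] [290.5 121. ] [ 0.7017 -0.1798  0.015 ]
pale [355 118  33  23 678] [371.3 129. ] [ 0.682  -0.4178  0.015 ]
pale [263 130  14   9  50] [269.9 134.8] [ 0.6594 -0.1198  0.015 ]
pale [288 131  14  15 153] [294.5 137.9] [ 0.6514 -0.1921  0.015 ]
pale [251 134  13  17 108] [256.8 142.1] [ 0.6371 -0.0819  0.015 ]
pale [325 141  19  18 137] [333.4 150.9] [ 0.6151 -0.3062  0.015 ]
pale [369 143   9  17  68] [373.1 151.4] [ 0.6158 -0.4224  0.015 ]
pale [361 151   6   8  25] [363.8 154.4] [ 0.6065 -0.3953  0.015 ]
pale [270 156  36  65 972] [286.1 190.6] [ 0.4965 -0.169   0.015 ]
pale [336 161  15  18 193] [343.  170.2] [ 0.5587 -0.3341  0.015 ]
pale [262 165   8   5  20] [265.4 166.8] [ 0.5649 -0.1082  0.015 ]
pale [323 171   8   5  18] [326.4 173.2] [ 0.5493 -0.2857  0.015 ]
pale [296 182   6   6  17] [
[... 306 characters left out ...]

pale [268 202  41  34 387] [285.8 226.1] [ 0.3944 -0.169   0.015 ]
pale [323 204  12   5  30] [329.4 206. ] [ 0.4541 -0.2945  0.015 ]
pale [345 208  41  30 476] [365.7 223.5] [ 0.4054 -0.3991  0.015 ]
pale [314 211   6   7  26] [316.8 213.4] [ 0.4322 -0.258   0.015 ]
pale [240 216  15  21 141] [245.1 227.2] [ 0.3894 -0.0521  0.015 ]
pale [257 232   9   5  27] [261.1 234. ] [ 0.3707 -0.0983  0.015 ]
pale [346 234   7   4  20] [348.8 236. ] [ 0.369  -0.3502  0.015 ]
((285.4999694824219, 194.99998474121094), (46.99999237060547, 59.99999237060547), -0.0)
[[0.3963, -0.1007, 0.012], [0.5704, -0.0981, 0.012], [0.5728, -0.2354, 0.012], [0.3985, -0.2362, 0.012]] [ 0.48392149 -0.16756245  0.012     ]
```

View pics/crop.png

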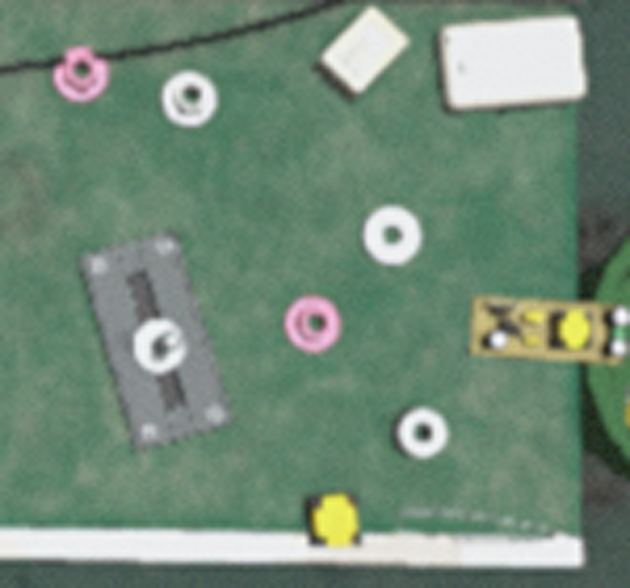

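The crop shows the bushing at (190,98), the washer at (392,236), the spacer at (422,433), the stand centre at about (156,339) and the post foot at about (159,345).

```bash
python3 - <<'E'
from h import *
c=capture("top"); im=c["image"]
P=lambda x,y:((x+.5)/4.2-.5+250,(y+.5)/4.2-.5+115)
hsv=cv2.cvtColor(im,cv2.COLOR_RGB2HSV).astype(int)
def ring(x,y,z,name,r=11):
    u,v=P(x,y); u0,v0=int(u),int(v)
    big=cv2.resize(im[v0-r:v0+r,u0-r:u0+r],None,fx=4,fy=4,interpolation=cv2.INTER_CUBIC)
    m=(big.min(2)>125).astype(np.uint8)
    cs,_=cv2.findContours(m,cv2.RETR_EXTERNAL,cv2.CHAIN_APPROX_NONE); k=max(cs,key=cv2.contourArea)
    (cx,cy),ax,_=cv2.fitEllipse(k); u,v=(cx+.5)/4-.5+u0-r,(cy+.5)/4-.5+v0-r
    print(name,(round(u,1),round(v,1)),np.round(np.array(ax)/4,1),ray(c,u,v,z).round(4))
ring(190,98,.006,"bushing"); ring(392,236,.008,"washer"); ring(422,433,.026,"spacer"); ring(159,345,.017,"foot")
q=[ray(c,*P(*a),.012)[:2] for a in((82,255),(175,232),(230,418),(137,450))]
q=np.array(q); print(q.round(4)); ctr=q.mean(0); ax=(q[0]+q[1]-q[2]-q[3]); ax/=np.linalg.norm(ax); print("ctr",ctr,"ax",ax,np.degrees(np.arctan2(ax[1],ax[0])))
d=[ray(c,*P(*a),.012)[:2] for a in((98,265),(166,246),(217,413),(149,432))]; d=np.array(d);a2=(d[0]+d[1]-d[2]-d[3]); print("bolts ctr",d.mean(0),np.degrees(np.arctan2(a2[1],a2[0])))
E
```

```text
bushing (294.6, 138.1) [13.5 13.9] [ 0.6531 -0.1934  0.006 ]
washer (343.0, 170.5) [14.4 15. ] [ 0.5588 -0.336   0.008 ]
spacer (350.5, 217.6) [12.1 12.5] [ 0.4217 -0.3521  0.026 ]
foot (286.8, 195.6) [22.8 25.2] [ 0.482  -0.1708  0.017 ]
[[ 0.5404 -0.1194]
 [ 0.5576 -0.1837]
 [ 0.4295 -0.2227]
 [ 0.4065 -0.1589]]
ctr [ 0.48350881 -0.17117035] ax [0.95798418 0.28682103] 16.667731116911362
bolts ctr [ 0.48327546 -0.17221052] 17.541941844069413
```

Request:
step_arm(
  steps=[
    [0.9,-0.5,0.2,0,0,0,-0.3],
    [0.9,-0.5,0.2,0,0,0,-0.3],
    [0.9,-0.5,0.2,0,0,0,-0.3],
    [0.9,-0.5,0.2,0,0,0,-0.3],
    [0.9,-0.5,0.2,0,0,0,-0.3],
    [0.9,-0.5,0.2,0,0,0,-0.3],
    [0.9,-0.5,0.2,0,0,0,-0.3],
    [0.9,-0.5,0.2,0,0,0,-0.3],
  ],
)

```text
time_s: 0.87
position: [0.3863, -0.384, 0.1576]
tcp_rot: [[0.965, 0.263, -0.001], [0.263, -0.965, 0.003], [0.0, -0.003, -1.0]]
force: [0.2, 1.3, -0.1]
opening: 0.659
grasp_force: 0.0
```

```bash
python3 - <<'E'
from h import *
c=capture("top");d=capture("scene")
a=cv2.resize(c["image"][115:255,250:400][:,:,::-1],None,fx=2.6,fy=2.6,interpolation=cv2.INTER_CUBIC)
u,v=map(int,proj(d,(.49,-.25,.03)));print(u,v)
v0=max(0,min(384-140,v-70));u0=max(0,min(512-150,u-75));print(u0,v0)
b=cv2.resize(d["image"][v0:v0+140,u0:u0+150][:,:,::-1],None,fx=2.6,fy=2.6,interpolation=cv2.INTER_CUBIC)
cv2.imwrite("pics/p2.png",np.hstack([a,b]))
s=read_state();print(s["position"],s["force"],tool((.4217,-.3521,.15)))
E
```

```text
314 192
239 122
[ 0.38623731 -0.38412448  0.15754493] [ 0.58156387 -0.37598511  0.52265496] [ 0.1423 -0.0714  0.0254]
```

View pics/p2.png

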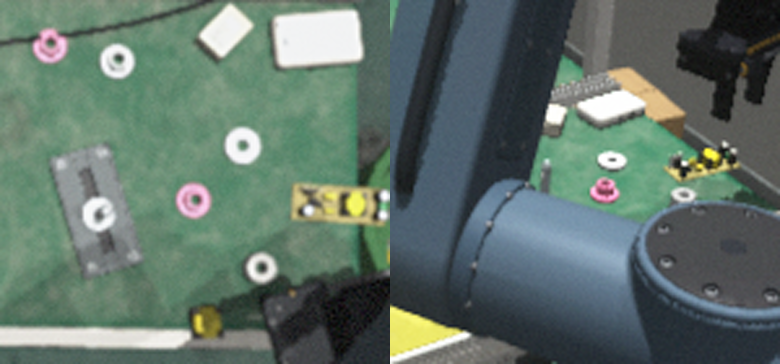

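The left half (top view) shows the gripper near the spacer. The right half (scene view) shows the washer, the spacer rim and the post tip, at about (155,160) in its half. Next I'll intersect the post's image column with the slot line.

```bash
python3 - <<'E'
from h import *
d=capture("scene"); g=d["image"].astype(int)
for v in range(178,198,2): print(v,g[v,292:308].sum(1)//3)
ctr=np.array([.4834,-.1717]); ax=np.array([np.cos(np.radians(17.1)),np.sin(np.radians(17.1))])
for z in (.094,.08):
  for t in (-.028,-.014,-.007,0,.01): print(z,t,np.round(proj(d,(*(ctr+t*ax),z)),1))
c=capture("top")
for t in(-.01,-.005,0): print([np.round((np.array(proj(c,(*(ctr+t*ax),z)))-[250,115])*2.6,1) for z in(.017,.094)])
def el(u,v,z): print(np.round(ray(d,u,v,z),4))
el(239+(612-390)/2.6,122+160/2.6,.008);el(239+(684-390)/2.6,122+195/2.6,.026)
E
```

```text
178 [ 47  45  49  50 103 124 130 128 128 130 132 140 144 149 155 155]
180 [ 42  52  49  81 120 126 126 124 123 127 135 142 141 144 144 149]
182 [ 48  47  49 107 123 121 121 125 131 134 139 137 134 139 142 148]
184 [ 50  50  86 122 129 136 173 214 165 134 140 141 140 141 139 134]
186 [ 47  56 110 127 131 126 128 133 118 126 130 130 132 133 136 140]
188 [ 48  79 115 128 121 140 105  91  93 114 123 124 125 127 126 135]
190 [ 57 112 130 132 122 120 102  91  98 127 133 129 132 133 131 132]
192 [ 91 101 123 131 115  88  97  94 106 124 127 131 135 138 136 132]
194 [115  96  75 106 107  93  94  90 114 128 127 123 128 136 138 136]
196 [141 144 142 138 132 131 123 116 119 134 139 135 135 143 140 141]
0.094 -0.028 [303.3 186. ]
0.094 -0.014 [300.  184.3]
0.094 -0.007 [298.4 183.5]
0.094 0 [296.8 182.6]
0.094 0.01 [294.4 181.5]
0.08 -0.028 [303.  189.7]
0.08 -0.014 [299.7 188. ]
0.08 -0.007 [298.1 187.2]
0.08 0 [296.5 186.3]
0.08 0.01 [294.2 185.1]
[array([ 99., 217.]), array([106.8, 213.9])]
[array([ 97.7, 212.6]), array([105.4, 209.2])]
[array([ 96.5, 208.3]), array([104. , 204.5])]
[ 0.5504 -0.3362  0.008 ]
[ 0.4145 -0.3521  0.026 ]
```

Request:
step_arm(
  steps=[
    [0.14,-0.073,0.2,0,0,0,-0.3],
    [0.14,-0.073,0.25,0,0,0,-0.3],
    [0.14,-0.073,0.25,0,0,0,-0.3],
    [0.14,-0.073,0.25,0,0,0,-0.3],
    [0.14,-0.073,0.25,0,0,0,-0.3],
    [0.14,-0.073,0.25,0,0,0,-0.3],
  ],
)

```text
time_s: 1.57
position: [0.4195, -0.3586, 0.0852]
tcp_rot: [[0.966, 0.259, 0.002], [0.259, -0.966, -0.003], [0.001, 0.004, -1.0]]
force: [0.6, 0.3, -0.2]
opening: 0.649
grasp_force: 0.0
```

```bash
python3 - <<'E'
from h import *
c=capture("top");d=capture("scene")
a=cv2.resize(c["image"][165:235,300:375][:,:,::-1],None,fx=5,fy=5,interpolation=cv2.INTER_CUBIC)
b=cv2.resize(d["image"][155:225,310:385][:,:,::-1],None,fx=5,fy=5,interpolation=cv2.INTER_CUBIC)
cv2.imwrite("pics/p3.png",np.hstack([a,b]))
s=read_state();print(s["time_s"],s["position"],s["opening"],tool((.420,-.352,.039)))
E
```

```text
1.6667 [ 0.41954329 -0.35825082  0.0854077 ] 0.6481483512937911 [ 0.0067 -0.0203  0.1546]
```

View pics/p3.png

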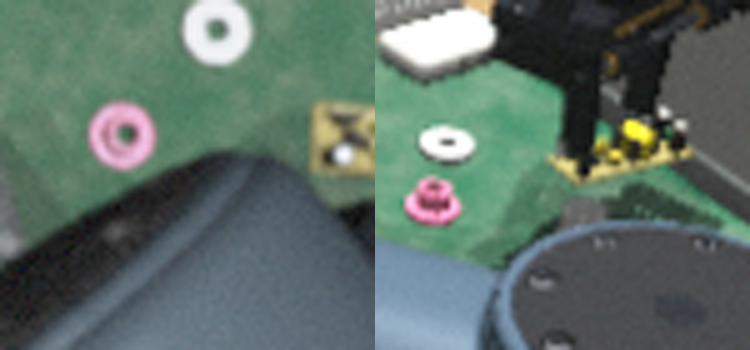

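The close view is mostly hidden by the arm. It shows the fingers above the spacer, clear of the board, so I'll descend and grip.

Request:
step_arm(
  steps=[
    [0.007,-0.02,0.06,0,0,0,-0.3],
    [0.007,-0.02,0.1,0,0,0,-0.3],
    [0.007,-0.02,0.13,0,0,0,-0.3],
    [0.007,-0.02,0.155,0,0,0,-0.3],
    [0.007,-0.02,0.155,0,0,0,-0.3],
    [0.007,-0.02,0.155,0,0,0,-0.3],
  ],
)

```text
time_s: 2.17
position: [0.4199, -0.3502, 0.0372]
tcp_rot: [[0.966, 0.26, 0.0], [0.26, -0.966, -0.0], [0.0, 0.0, -1.0]]
force: [-0.1, -0.5, -0.4]
opening: 0.649
grasp_force: 0.0
```

Request:
step_arm(
  steps=[
    [0,0,0,0,0,0,1],
    [0,0,0,0,0,0,1],
    [0,0,0,0,0,0,1],
    [0,0,0,0,0,0,1],
    [0,0,0,0,0,0,1],
  ],
)

```text
time_s: 2.58
position: [0.42, -0.3498, 0.0373]
tcp_rot: [[0.965, 0.261, 0.0], [0.261, -0.965, -0.0], [0.0, 0.0, -1.0]]
force: [0.1, -0.1, -1.4]
opening: 0.357
grasp_force: 0.0
```

Request:
step_arm(
  steps=[
    [0,0,0,0,0,0,1],
    [0,0,0,0,0,0,1],
    [0,0,0,0,0,0,1],
  ],
)

```text
time_s: 2.83
position: [0.4198, -0.3497, 0.0371]
tcp_rot: [[0.965, 0.261, -0.0], [0.261, -0.965, -0.0], [-0.0, 0.0, -1.0]]
force: [0.0, 0.2, -0.4]
opening: 0.131
grasp_force: 0.0
```

Request:
step_arm(
  steps=[
    [0,0,-0.12,0,0,0,-0.3],
    [0,0,-0.3,0,0,0,-0.3],
    [-0.2,0.2,-0.35,0,0,0,-0.3],
    [-0.2,0.2,-0.35,0,0,0,-0.3],
    [-0.2,0.2,-0.35,0,0,0,-0.3],
    [-0.2,0.2,-0.35,0,0,0,-0.3],
    [-0.2,0.2,-0.35,0,0,0,-0.3],
  ],
)

```text
time_s: 3.42
position: [0.377, -0.4226, 0.1417]
tcp_rot: [[0.966, 0.259, -0.0], [0.259, -0.966, 0.002], [0.0, -0.002, -1.0]]
force: [0.2, 1.0, -0.1]
opening: 0.576
grasp_force: 0.0
```

```bash
python3 - <<'E'
from h import *
c=capture("top");d=capture("scene")
a=cv2.resize(c["image"][155:245,300:390][:,:,::-1],None,fx=4.4,fy=4.4,interpolation=cv2.INTER_CUBIC)
b=cv2.resize(d["image"][145:235,310:400][:,:,::-1],None,fx=4.4,fy=4.4,interpolation=cv2.INTER_CUBIC)
cv2.imwrite("pics/p4.png",np.hstack([a,b]))
s=read_state();print(s["time_s"],s["position"],s["opening"])
print(proj(c,(.42,-.352,.026)),proj(d,(.42,-.352,.026)),proj(c,s["position"]+[0,0,-.025]),proj(d,s["position"]+[0,0,-.025]))
E
```

```text
3.5167 [ 0.37735799 -0.42116728  0.1410139 ] 0.6185278413255434
(np.float64(350.4185441280268), np.float64(218.23037957293178)) (np.float64(351.009815228268), np.float64(196.1837751802641)) (np.float64(386.95056423206245), np.float64(235.75401868238419)) (np.float64(380.61052609124226), np.float64(174.41346783668897))
```

View pics/p4.png

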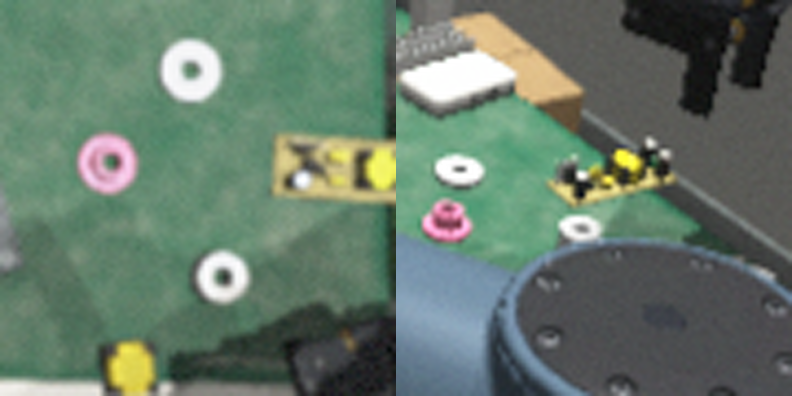

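The spacer hasn't moved: it is at top-view pixel (350.5,217.7). The fingertips appear higher than predicted, so I'll check their height.

```bash
python3 - <<'E'
from h import *
d=capture("scene")
y=np.array([.26,-.966,0])
for pos,op,px in(((.4195,-.358,.0854),.648,[(351,190),(365,180)]),((.3773,-.4212,.141),.62,[(310+(697-396)/4.4,145+112/4.4),(310+(748-396)/4.4,145+85/4.4)])):
  print("seen",np.round(px,1))
  for z in(.025,.015,0): print(z,[np.round(proj(d,np.array(pos)+s*(op*.0435+.007)*y-[0,0,z]),1) for s in(-1,1)])
E
```

```text
seen [[351 190]
 [365 180]]
0.025 [array([347.5, 191.1]), array([360.3, 183.6])]
0.015 [array([348. , 188.5]), array([360.8, 181.1])]
0 [array([348.6, 184.6]), array([361.5, 177.3])]
seen [[378.4 170.5]
 [390.  164.3]]
0.025 [array([374.6, 178. ]), array([386.5, 171. ])]
0.015 [array([375.2, 175.3]), array([387.1, 168.3])]
0 [array([376. , 171.2]), array([388. , 164.3])]
```

```bash
python3 - <<'E'
from h import *
d=capture("scene");s=read_state();print(s["position"],s["opening"])
im=d["image"].copy()[120:220,320:430]; big=cv2.resize(im[:,:,::-1],None,fx=6,fy=6,interpolation=cv2.INTER_CUBIC)
for z,col in((0,(0,0,255)),(-.025,(0,255,255)),(.045,(255,0,0))):
  for k in(-1,1):
    p=s["position"]+k*(s["opening"]*.0435)*s["tcp_rot"][:,1]+[0,0,z]; u,v=proj(d,p); cv2.circle(big,(int((u-320)*6),int((v-120)*6)),3,col,-1)
cv2.imwrite("pics/p5.png",big)
E
```

```text
[ 0.37772681 -0.42126443  0.1410588 ] 0.6415649556547263
```

View pics/p5.png

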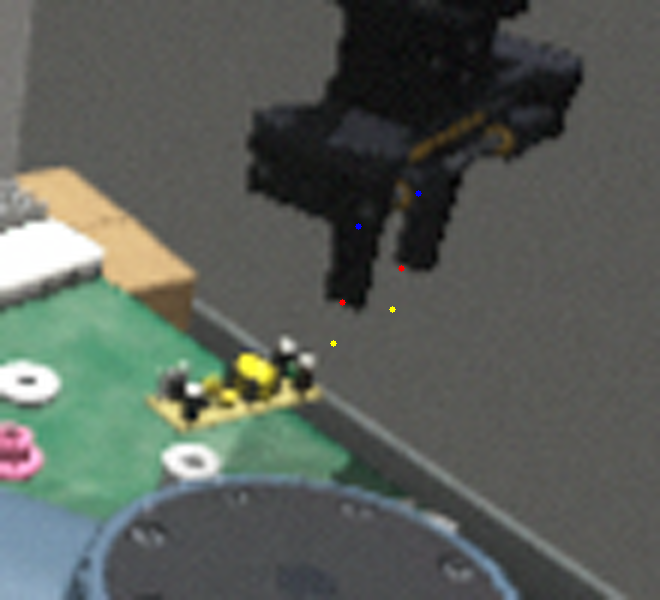

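The projected tips (yellow dots) sit about 7 px below and 3 px left of the fingers in the picture. I'll use the top view to resolve the direction of this offset.

```bash
python3 - <<'E'
from h import *
c=capture("top");s=read_state();p=s["position"];R=s["tcp_rot"]
im=c["image"].copy()[190:290,320:430]; big=cv2.resize(im[:,:,::-1],None,fx=6,fy=6,interpolation=cv2.INTER_CUBIC)
def dot(q,col):
    u,v=proj(c,q); cv2.circle(big,(int((u-320)*6),int((v-190)*6)),4,col,-1); print(round(u,1),round(v,1))
for z,col in((.045,(255,0,0)),(.075,(0,255,0))):
  for a,b in((.0375,.095),(.0375,-.095),(-.0375,.095),(-.0375,-.095)): dot(p+R@np.array([a,b,-z]),col)
for k in(-1,1): dot(p+R@np.array([0,k*.028,.025]),(0,255,255))
print(s["joint_positions"])
cv2.imwrite("pics/p6.png",big)
E
```

```text
432.0 212.4
356.0 232.0
440.9 242.9
364.5 262.9
438.7 212.3
359.9 232.7
447.9 244.0
368.7 264.8
376.7 238.3
397.5 232.9
[-5.94447992e+01  3.16156395e+01  9.47795615e+01  1.07589775e-02
  5.37407597e+01  1.53435293e+01]
```

View pics/p6.png

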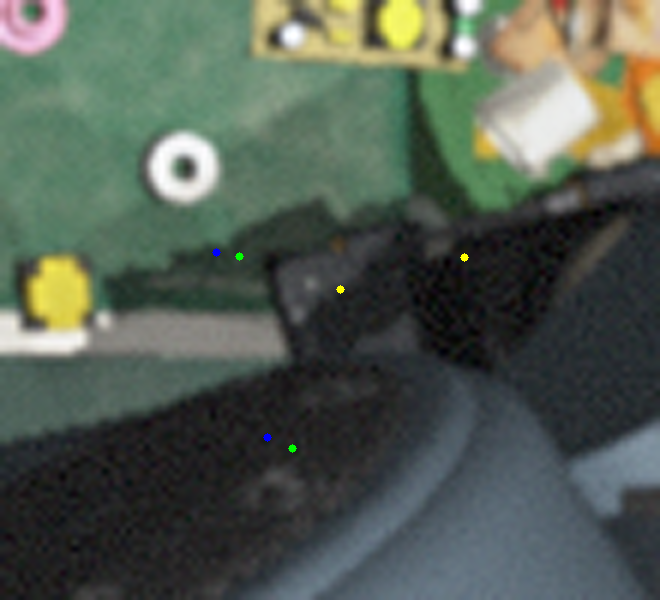

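The top view shows the gripper end block's left edge at (275,260)–(290,360) and the spacer unmoved at (182,168). I suspect the fingertips blend into the grey wall, so I'll check that numerically.

```bash
python3 - <<'E'
from h import *
d=capture("scene"); g=d["image"].astype(int).sum(2)//3
for v in range(150,184,1): print(v,g[v,364:400])
E
```

```text
150 [25 20 19 17 18 24 18 24 21 20 20 18 15 17 21 20 24 16 21 23 21 20 44 48
 35 26 29 28 28 23 19 16 15 75 88 86]
151 [22 22 20 19 18 19 16 19 20 21 17 19 21 20 17 23 20 20 19 16 16 22 61 63
 36 25 27 28 25 20 20 23 57 82 87 85]
152 [38 23 19 21 22 21 18 25 16 25 19 18 22 22 22 20 19 20 15 19 19 30 58 65
 46 29 27 22 27 22 22 17 73 88 86 88]
153 [75 70 69 34 19 21 24 22 22 25 20 20 17 18 17 19 27 22 24 14 15 34 53 59
 39 31 29 24 28 24 16 17 75 88 89 88]
154 [90 88 91 75 72 39 20 19 24 22 24 18 20 22 21 18 36 33 27 20 19 32 45 38
 27 28 24 21 18 22 21 55 83 89 87 88]
155 [89 90 89 85 87 73 69 69 40 21 20 22 23 19 19 23 32 34 21 20 16 59 71 42
 26 22 24 21 19 22 17 74 89 87 83 89]
156 [89 90 88 92 86 86 86 88 74 69 34 18 21 18 20 18 19 21 16 18 58 85 86 47
 22 25 22 21 22 22 15 74 86 87 85 89]
157 [89 88 91 93 88 89 85 88 88 87 72 38 14 13 17 20 20 21 18 22 76 89 88 45
 19 25 29 22 24 19 56 83 89 90 87 88]
158 [90 86 92 89 91 85 88 91 87 86 89 43 15 23 15 21 22 23 20 21 74 85 64 31
 19 18 23 22 20 17 70 86 86 88 87 88]
159 [89 88 91 88 90 92 88 87 88 90 84 46 21 18 16 18 17 21 20 61 
[... 2397 characters left out ...]
87  89  86  85  87  90
  89  88  90  87  90  86  91  88  86  87  89  84  88  88  90  86  87  89]
180 [147  61  29  31  81  87 157 185 127  88  89  92  89  88  89  89  87  87
  91  88  85  89  86  86  88  90  89  87  86  90  88  89  89  89  87  89]
181 [182 126  65  34  79  76  61  93  94  88  87  92  89  86  89  88  89  88
  88  89  88  86  88  90  88  85  89  89  85  88  89  86  84  89  87  89]
182 [181 127  61  41  50  43  37  31  79  89  89  85  87  90  85  88  90  87
  91  90  88  89  89  89  90  89  90  87  88  89  89  88  87  86  90  91]
183 [137  88  59 149  97  39  30  32  88  93  92  91  88  85  91  91  88  86
  87  89  84  88  91  89  90  88  86  88  87  83  85  87  87  89  89  87]
```

Request:
step_arm(
  steps=[
    [0.2,-0.2,0.1,0,0,0,-0.6],
    [0.2,-0.2,0.2,0,0,0,-0.6],
    [0.2,-0.2,0.3,0,0,0,-0.6],
    [0.2,-0.2,0.33,0,0,0,-0.6],
    [0.2,-0.2,0.33,0,0,0,-0.6],
    [0.2,-0.2,0.33,0,0,0,-0.6],
  ],
)

```text
time_s: 4.22
position: [0.4199, -0.3487, 0.0422]
tcp_rot: [[0.965, 0.262, -0.001], [0.262, -0.965, 0.002], [-0.001, -0.002, -1.0]]
force: [-0.2, -0.0, 0.5]
opening: 0.798
grasp_force: 0.0
```

Request:
step_arm(
  steps=[
    [0,0.01,0.01,0,0,0,-0.6],
    [0,0.01,0.02,0,0,0,-0.6],
    [0,0.01,0.03,0,0,0,-0.6],
    [0,0.01,0.035,0,0,0,-0.6],
    [0,0.01,0.04,0,0,0,-0.6],
    [0,0.01,0.045,0,0,0,-0.6],
  ],
)

```text
time_s: 4.72
position: [0.4206, -0.353, 0.0298]
tcp_rot: [[0.966, 0.26, 0.0], [0.26, -0.966, -0.001], [0.0, 0.001, -1.0]]
force: [-0.3, 0.5, 0.2]
opening: 0.804
grasp_force: 0.0
```

```bash
python3 - <<'E'
from h import *
d=capture("scene"); s=read_state(); print(s["position"],s["force"])
for k in(-1,1): print(np.round(proj(d,s["position"]+s["tcp_rot"]@np.array([0,k*(.0435*s["opening"]+.007),.025])),1), np.round(proj(d,s["position"]+s["tcp_rot"]@np.array([0,k*(.0435*s["opening"]+.007),0])),1))
print(np.round(proj(d,(.42,-.352,.026)),1))
g=d["image"].astype(int); g=g.max(2)
for v in range(176,206): print(v,*["#" if x<45 else ("o" if x>160 else ".") for x in g[v,330:385]],sep="")
E
```

```text
[ 0.42044935 -0.35272565  0.02947308] [-0.05233716  0.21571487 -1.40666323]
[342.6 205.9] [343.6 199.8]
[357.5 196.8] [358.6 190.8]
[351.  196.2]
176.#######################.....###.....o.................
177.######################......#....##.oo................
178.######################.##.......###...................
179.######################.####...########.oo.............
180.#######################..############..oo.............
181.##################################..#.................
182..###################.#############.....##.............
183o...#################..###########...o.###.............
184ooo...###############...##########...o..#..............
185ooooo...#############..##..#######...oo..oo............
186oooo.oo...###########.##....######.oooo................
187oooo..ooo...############....#####.oooo.................
188oooooooooo...##########.oo.######.oo...................
189.ooooooo......#########ooo.######..ooo.................
190oooooooo.....#######...oo....####......................
191..ooooo......######...........###......................
192oooooo.......######....................................
193.o.ooo.......######....................................
194.oooo........######....................................
195oooo.........######....................................
196oooo.........######....................................
197oooo.........######............................oo......
198oooo.........#####..............................oo.....
199...............###..............................oooo...
200.................#..o...........................oooooo.
201..o................o..............................ooooo
202.....................................................oo
203..............o.......................................o
204............o..........................................
205...........o...........................................
```

Request:
step_arm(
  steps=[
    [0,0,0.005,0,0,0,-0.6],
    [0,0,0.01,0,0,0,-0.6],
    [0,0,0.015,0,0,0,-0.6],
    [0,0,0.018,0,0,0,-0.6],
    [0,0,0.021,0,0,0,-0.6],
    [0,0,0.024,0,0,0,-0.6],
    [0,0,0.024,0,0,0,-0.6],
  ],
)

```text
time_s: 5.35
position: [0.4206, -0.3525, 0.0221]
tcp_rot: [[0.965, 0.261, -0.0], [0.261, -0.965, 0.0], [-0.0, -0.0, -1.0]]
force: [0.3, 0.2, 0.5]
opening: 0.799
grasp_force: 0.0
```

Request:
step_arm(
  steps=[
    [0,0,0.005,0,0,0,-0.6],
    [0,0,0.01,0,0,0,-0.6],
    [0,0,0.015,0,0,0,-0.6],
    [0,0,0.02,0,0,0,-0.6],
    [0,0,0.025,0,0,0,-0.6],
    [0,0,0.03,0,0,0,-0.6],
    [0,0,0.03,0,0,0,-0.6],
  ],
)

```text
time_s: 5.93
position: [0.4205, -0.3524, 0.013]
tcp_rot: [[0.965, 0.261, -0.0], [0.261, -0.965, 0.0], [-0.0, -0.001, -1.0]]
force: [0.1, -0.2, 0.1]
opening: 0.802
grasp_force: 0.0
```

Request:
step_arm(
  steps=[
    [0,0,0,0,0,0,0.1],
    [0,0,0,0,0,0,0.1],
    [0,0,0,0,0,0,0.1],
    [0,0,0,0,0,0,0.1],
    [0,0,0,0,0,0,0.1],
    [0,0,0,0,0,0,0.1],
    [0,0,0,0,0,0,0.1],
  ],
)

```text
time_s: 6.52
position: [0.4207, -0.3526, 0.0134]
tcp_rot: [[0.965, 0.261, 0.0], [0.261, -0.965, -0.0], [0.0, 0.0, -1.0]]
force: [-0.0, 0.3, -0.1]
opening: 0.463
grasp_force: 0.0
```

Request:
step_arm(
  steps=[
    [0,0,0,0,0,0,1],
    [0,0,0,0,0,0,1],
    [0,0,0,0,0,0,1],
    [0,0,0,0,0,0,1],
    [0,0,0,0,0,0,1],
  ],
)

```text
time_s: 6.93
position: [0.4207, -0.3527, 0.0134]
tcp_rot: [[0.965, 0.261, 0.0], [0.261, -0.965, -0.0], [0.0, 0.0, -1.0]]
force: [0.0, -0.3, 0.5]
opening: 0.35
grasp_force: 30.0
```

Request:
step_arm(
  steps=[
    [0,0,-0.1,0,0,0,1],
    [0,0,-0.24,0,0,0,1],
    [0,0,-0.38,0,0,0,1],
    [0.1,-0.15,-0.38,0,0,0,1],
    [0.2,-0.27,-0.38,0,0,0,1],
    [0.23,-0.36,-0.38,0,0,0,1],
    [0.23,-0.36,-0.38,0,0,0,1],
    [0.23,-0.36,-0.38,0,0,0,1],
  ],
)

```text
time_s: 7.6
position: [0.4587, -0.2274, 0.1273]
tcp_rot: [[0.964, 0.265, -0.001], [0.265, -0.964, 0.001], [-0.001, -0.002, -1.0]]
force: [-0.0, -0.2, -0.6]
opening: 0.348
grasp_force: 30.0
```

```bash
python3 - <<'E'
from h import *
c=capture("top");d=capture("scene"); s=read_state(); print(s["position"],s["force"],s["opening"])
p=s["position"]+[0,0,0]; pd=proj(d,p);pc=proj(c,p);print(pd,pc)
def cr(k,q):
    u0=int(min(max(q[0]-37,0),437));v0=int(min(max(q[1]-45,0),294)); print(u0,v0); return cv2.resize(k["image"][v0:v0+90,u0:u0+75][:,:,::-1],None,fx=5,fy=5,interpolation=cv2.INTER_CUBIC)
cv2.imwrite("pics/p7.png",np.hstack([cr(c,pc),cr(d,pd)]))
E
```

```text
[ 0.45941555 -0.23087143  0.1274344 ] [ 0.21798187 -0.45578128 -0.71683305] 0.3495841413262809
(np.float64(317.2100532348527), np.float64(172.96837794268785)) (np.float64(314.38001594359037), np.float64(202.67549028792635))
277 157
280 127
```

View pics/p7.png

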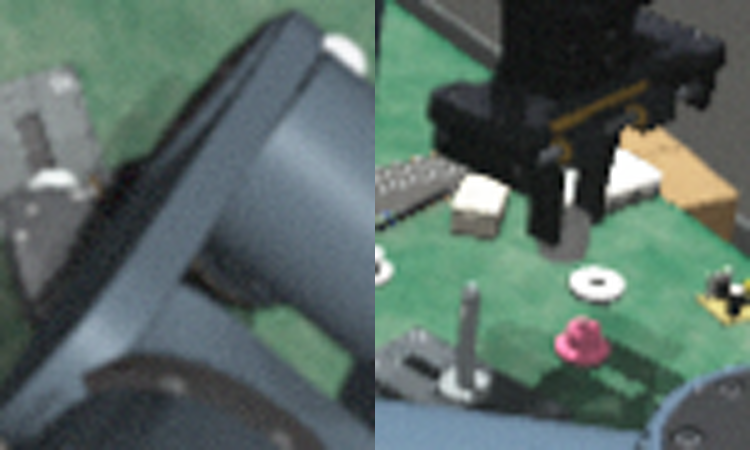

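The top half is hidden. The scene half shows the held spacer centred at (564,235), u≈317.7 against 317.2 predicted, so sideways the gripper is where it reports. The post tip is at (471,285) and the foot at (466,383). The fingertips really end at the reported TCP height. I'm moving over the post.

Request:
step_arm(
  steps=[
    [0.06,-0.09,0,0,0,0,1],
    [0.104,-0.16,0,0,0,0,1],
    [0.104,-0.172,0,0,0,0,1],
    [0.104,-0.172,0,0,0,0,1],
    [0.104,-0.172,0,0,0,0,1],
    [0.104,-0.172,0,0,0,0,1],
  ],
)

```text
time_s: 8.2
position: [0.4759, -0.1743, 0.1273]
tcp_rot: [[0.966, 0.259, 0.001], [0.259, -0.966, -0.001], [0.0, 0.001, -1.0]]
force: [-0.7, 0.1, -0.1]
opening: 0.352
grasp_force: 30.0
```

```bash
python3 - <<'E'
from h import *
d=capture("scene"); s=read_state(); p=s["position"];print(p,s["force"],tool((.476,-.173,.115)))
print([np.round(proj(d,(p[0],p[1],z)),1) for z in(.14,.1145)],[np.round(proj(d,(.4758,-.1741,z)),1) for z in(.094,.03)])
g=d["image"].astype(int).sum(2)//3
u0=int(proj(d,p)[0])-12;print(u0)
for v in range(166,200): print(v,*["%4d"%x for x in g[v,u0:u0+25]],sep="")
E
```

```text
[ 0.47587178 -0.17415557  0.12735245] [-0.18692575 -0.05441304 -0.33113791] [ 0.0014 -0.0036  0.0412]
[array([299.5, 171.2]), array([299. , 178.1])] [array([298.6, 183.6]), array([297.5, 200. ])]
287
166  94  51  25  21  47  42  25  18  22  21  26  26  72 247 232 106  28  27  33  27  31  54 116 116  86
167 108  63  39  31  60  64  36  23  26  26  22  26 123 249 222  87  28  30  30  29  31  77 124 131 113
168  66  45  43  93 115  84  41  23  24  22  26  27 117 231 193  81  28  29  32  28  28  88 130 140 133
169  45  86 105 122 134  89  40  22  23  24  21  24  71 143 123  63  31  30  27  27  28  92 133 143 144
170 100 119 124 128 132  88  41  23  24  23  24  26  57  97  98  86  68  47  29  29  28  88 129 142 149
171 130 121 126 132 132  89  43  23  20  22  22  26  64 102 103  98  95  83  47  31  26 107 132 141 137
172 134 129 124 127 127  78  36  27  23  22  26  27  68  96  98  97  98 101  63  32  25 117 139 139 137
173 136 132 127 130 127  72  26  23  24  28  27  22  67  95  98  96 103 100  83  65  97 140 147 141 136
174 136 137 137 136 137  79  26  22  31  23  29  26  71 101 105 107 
[... 1935 characters left out ...]
 134 134 132 112  90  87  91 110 127 127 130 136 128 121 113 111 113 120 115
194 142 123 137 108 108 110 115 124 125 105  90  90  89 109 115 118 112 114 116 116 116 118 115 119 118
195 113 104 111 105  99  99  94  99 109  98  86  90  89 100 114 119 113 112 119 120 120 120 119 119 117
196 103 102 103 102 100 100  99  94  97  86  88  88  86 109 118 120 116 114 120 116 118 119  93  85  87
197  87 101 102 103 106 102 101 101  97  89  83  91  84 112 121 114 114 112 111 114 118 115  73  59  57
198  59  68  76  98 102 100 102 101 101  90  88  88  86  94 116 118 113 114 114 113  94  81  67  63  63
199  45  43  48  68  92  99 100 101 101  89  87  93  84  68  75  92 108 114 110  92  62  60  60  58  57
```

Request:
step_arm(
  steps=[
    [0.002,-0.007,0.025,0,0,0,1],
    [0.002,-0.007,0.045,0,0,0,1],
    [0.002,-0.007,0.055,0,0,0,1],
    [0.002,-0.007,0.06,0,0,0,1],
    [0.002,-0.007,0.064,0,0,0,1],
    [0.002,-0.007,0.068,0,0,0,1],
    [0.002,-0.007,0.072,0,0,0,1],
    [0.002,-0.007,0.072,0,0,0,1],
  ],
)

```text
time_s: 8.92
position: [0.4761, -0.1705, 0.1058]
tcp_rot: [[0.965, 0.261, 0.001], [0.261, -0.965, -0.001], [0.0, 0.001, -1.0]]
force: [-0.4, -1.1, -0.8]
opening: 0.351
grasp_force: 30.0
```

Request:
step_arm(
  steps=[
    [0,0.001,0.003,0,0,0,1],
    [0,0.001,0.006,0,0,0,1],
    [0,0.001,0.009,0,0,0,1],
    [0,0.001,0.012,0,0,0,1],
    [0,0.001,0.015,0,0,0,1],
    [0,0.001,0.015,0,0,0,1],
  ],
)

```text
time_s: 9.42
position: [0.4766, -0.1714, 0.1015]
tcp_rot: [[0.965, 0.261, 0.002], [0.261, -0.965, -0.002], [0.001, 0.002, -1.0]]
force: [0.1, -3.4, 2.5]
opening: 0.351
grasp_force: 30.0
```

Request:
step_arm(
  steps=[
    [0.0,0.003,0,0,0,0,1],
    [0.0,0.005,0.002,0,0,0,1],
    [0.0,0.006,0.005,0,0,0,1],
    [0,0.006,0.009,0,0,0,1],
    [0,0.006,0.012,0,0,0,1],
    [0,0.006,0.012,0,0,0,1],
  ],
)

```text
time_s: 9.92
position: [0.4766, -0.1726, 0.0974]
tcp_rot: [[0.965, 0.261, 0.001], [0.261, -0.965, -0.001], [0.0, 0.001, -1.0]]
force: [1.3, -2.2, -0.2]
opening: 0.355
grasp_force: 30.0
```

Request:
step_arm(
  steps=[
    [0.001,0.004,0.003,0,0,0,1],
    [0.001,0.004,0.008,0,0,0,1],
    [0.001,0.004,0.014,0,0,0,1],
    [0.001,0.004,0.02,0,0,0,1],
    [0.001,0.004,0.026,0,0,0,1],
    [0.001,0.004,0.032,0,0,0,1],
  ],
)

```text
time_s: 10.42
position: [0.4771, -0.1736, 0.0881]
tcp_rot: [[0.965, 0.261, 0.0], [0.261, -0.965, -0.001], [0.0, 0.001, -1.0]]
force: [-0.4, -2.1, 3.0]
opening: 0.35
grasp_force: 30.0
```

Request:
step_arm(
  steps=[
    [0,0.002,0.005,0,0,0,1],
    [0,0.002,0.011,0,0,0,1],
    [0,0.002,0.017,0,0,0,1],
    [0,0.002,0.023,0,0,0,1],
    [0,0.002,0.029,0,0,0,1],
    [0,0.002,0.035,0,0,0,1],
  ],
)

```text
time_s: 10.92
position: [0.4771, -0.1738, 0.0774]
tcp_rot: [[0.965, 0.261, -0.0], [0.261, -0.965, 0.0], [-0.0, -0.0, -1.0]]
force: [-0.1, -1.4, 4.4]
opening: 0.353
grasp_force: 30.0
```

Request:
step_arm(
  steps=[
    [0,0.001,0.01,0,0,0,1],
    [0,0.001,0.02,0,0,0,1],
    [0,0.001,0.03,0,0,0,1],
    [0,0.001,0.04,0,0,0,1],
    [0,0.001,0.05,0,0,0,1],
    [0,0.001,0.06,0,0,0,1],
    [0,0.001,0.07,0,0,0,1],
    [0,0.001,0.08,0,0,0,1],
  ],
)

```text
time_s: 11.58
position: [0.4764, -0.1735, 0.0527]
tcp_rot: [[0.965, 0.261, -0.002], [0.261, -0.965, 0.001], [-0.001, -0.002, -1.0]]
force: [-0.3, 0.2, -0.9]
opening: 0.347
grasp_force: 30.0
```

Request:
step_arm(
  steps=[
    [0,0.0,0.008,0,0,0,1],
    [0,0.0,0.016,0,0,0,1],
    [0,0,0.024,0,0,0,1],
    [0,0,0.032,0,0,0,1],
    [0,0,0.038,0,0,0,1],
    [0,0,0.042,0,0,0,1],
    [0,0,0.046,0,0,0,1],
    [0,0,0.046,0,0,0,1],
  ],
)

```text
time_s: 12.25
position: [0.4771, -0.1742, 0.0396]
tcp_rot: [[0.965, 0.261, -0.0], [0.261, -0.965, 0.0], [-0.0, -0.0, -1.0]]
force: [0.9, -0.5, -0.4]
opening: 0.353
grasp_force: 30.0
```

Request:
step_arm(
  steps=[
    [0,0,0.004,0,0,0,1],
    [0,0,0.008,0,0,0,1],
    [0,0,0.012,0,0,0,1],
    [0,0,0.016,0,0,0,1],
    [0,0,0.02,0,0,0,1],
    [0,0,0.024,0,0,0,1],
    [0,0,0.026,0,0,0,1],
    [0,0,0.026,0,0,0,1],
  ],
)

```text
time_s: 12.92
position: [0.4771, -0.1741, 0.0318]
tcp_rot: [[0.965, 0.261, -0.0], [0.261, -0.965, 0.0], [-0.0, -0.0, -1.0]]
force: [0.4, 0.1, 0.4]
opening: 0.353
grasp_force: 30.0
```

Request:
step_arm(
  steps=[
    [0,0,0.002,0,0,0,1],
    [0,0,0.004,0,0,0,1],
    [0,0,0.006,0,0,0,1],
    [0,0,0.006,0,0,0,1],
  ],
)

```text
time_s: 13.25
position: [0.4772, -0.1742, 0.0303]
tcp_rot: [[0.965, 0.261, 0.0], [0.261, -0.965, -0.0], [0.0, 0.0, -1.0]]
force: [-0.6, 0.4, 1.4]
opening: 0.356
grasp_force: 30.0
```

Request:
step_arm(
  steps=[
    [0,0,0,0,0,0,-0.3],
    [0,0,0,0,0,0,-0.3],
    [0,0,0,0,0,0,-0.3],
    [0,0,0,0,0,0,-0.3],
    [0,0,0,0,0,0,-0.3],
  ],
)

```text
time_s: 13.67
position: [0.4772, -0.1742, 0.0301]
tcp_rot: [[0.965, 0.261, 0.0], [0.261, -0.965, -0.0], [0.0, 0.0, -1.0]]
force: [-0.2, 0.2, -0.0]
opening: 0.615
grasp_force: 0.0
```

Request:
step_arm(
  steps=[
    [0,0,-0.05,0,0,0,-0.3],
    [0,0,-0.18,0,0,0,-0.3],
    [0,0,-0.3,0,0,0,-0.3],
    [0,0,-0.38,0,0,0,-0.3],
    [0.03,0.1,-0.38,0,0,0,-0.3],
    [0.06,0.2,-0.38,0,0,0,-0.3],
    [0.09,0.28,-0.38,0,0,0,-0.3],
    [0.09,0.28,-0.38,0,0,0,-0.3],
  ],
)

```text
time_s: 14.33
position: [0.5292, -0.2536, 0.1452]
tcp_rot: [[0.966, 0.259, 0.007], [0.259, -0.966, -0.006], [0.005, 0.008, -1.0]]
force: [-0.2, -0.5, -0.0]
opening: 0.648
grasp_force: 0.0
```

```bash
python3 - <<'E'
from h import *
d=capture("scene");c=capture("top"); s=read_state(); print(s["position"],s["opening"])
for nm,p in(("spacer top",(.4771,-.1741,.043)),("washer",(.5588,-.336,.008)),("post",(.4771,-.1741,.094))): print(nm,np.round(proj(d,p),1),np.round(proj(c,p),1))
u,v=proj(d,(.4771,-.1741,.05)); u0,v0=int(u)-20,int(v)-25
a=cv2.resize(d["image"][v0:v0+50,u0:u0+45][:,:,::-1],None,fx=8,fy=8,interpolation=cv2.INTER_CUBIC)
u,v=proj(c,(.53,-.27,.03)); u1,v1=int(u)-45,int(v)-50
b=cv2.resize(c["image"][v1:v1+100,u1:u1+90][:,:,::-1],None,fx=4,fy=4,interpolation=cv2.INTER_CUBIC); print(u0,v0,u1,v1)
cv2.imwrite("pics/p8.png",np.hstack([a,b]))
E
```

```text
[ 0.5250148  -0.24867543  0.14382549] 0.6504952392745276
spacer top [297.5 196.5] [288.9 196.9]
washer [323.  182.5] [343.  170.5]
post [298.4 183.4] [290.9 196. ]
277 169 277 129
```

View pics/p8.png

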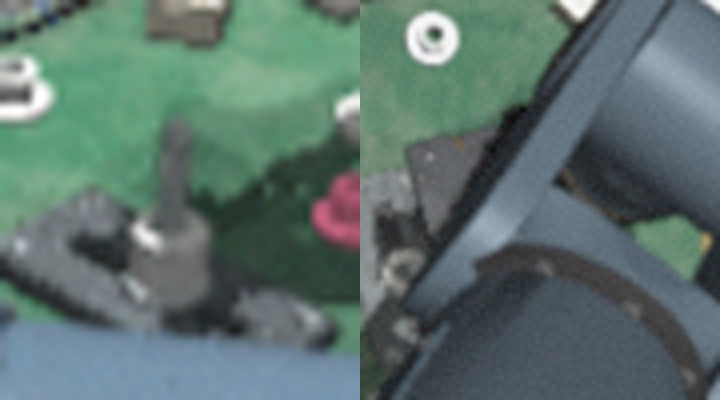

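The left half shows the spacer upright and seated on the foot, with the post above it. Now the washer.

Request:
step_arm(
  steps=[
    [0.024,0.12,0.05,0,0,0,-0.4],
    [0.024,0.24,0.15,0,0,0,-0.4],
    [0.024,0.308,0.25,0,0,0,-0.4],
    [0.024,0.308,0.28,0,0,0,-0.4],
    [0.024,0.308,0.28,0,0,0,-0.4],
    [0.024,0.308,0.28,0,0,0,-0.4],
    [0.024,0.308,0.28,0,0,0,-0.4],
  ],
)

```text
time_s: 15.02
position: [0.556, -0.334, 0.0612]
tcp_rot: [[0.965, 0.262, -0.0], [0.262, -0.965, 0.0], [0.0, -0.0, -1.0]]
force: [0.8, -0.8, -0.0]
opening: 0.702
grasp_force: 0.0
```

```bash
python3 - <<'E'
from h import *
d=capture("scene"); s=read_state(); p=s["position"];print(p,s["force"],tool((.556,-.336,.006)),s["tcp_rot"].round(3).tolist())
im=d["image"];u,v=proj(d,(.556,-.336,.004));u0,v0=int(u)-14,int(v)-12
m=im.min(2)[v0:v0+24,u0:u0+28]
for i,r in enumerate(m): print(v0+i,*["%4d"%x for x in r],sep="")
print(u0,u,v)
E
```

```text
[ 0.55650669 -0.33436224  0.06184444] [ 0.39046577 -0.24498265  1.24639539] [-0.0032  0.0047  0.1861] [[0.965, 0.262, 0.001], [0.262, -0.965, -0.001], [0.001, 0.001, -1.0]]
171 111 115 116 115 106 104  87  49  23  16  24  20  22  62  83  97  98  96  99 110 112 122 124 123 113 124 119 122
172 115 114 114 109 102 103  95  64  30  20  20  19  21  86 100 101 102  97 100 107 111 109 109 104 106 116 111 111
173 124 117 110 110 101  93  92  84  82  59  30  23  28  99 107 103 108 102 109 111 108 102 101 103  99 102 105 109
174 119 117 111 101  91  85  83  88  91  81  70  58  61 105 117 108 105 102 101 107 104 104 105 102  96  92  91 102
175 109 107 103  92  86  85  85  88  86  85  83  78  82  95 101  96  94  94  97 102  99 105 108  79  67  66  75  91
176 105 105  92  84  87  91  81  90  87  81  81  82  81  89  89  94  90  92  93 103 101 100  83  54  46  41  54  63
177 125 109  97  95  94  88  85  90  86  76  80  81  85  86  89  92  93  96  77  72  73  72  49  42  39  40  32  42
178 132 117 112 105  96  94  94  84  86  81  80  83  83  82  79  85  85  67  48  39  42  44  39  37  39  37  34  34
[... 1196 characters left out ...]
  41  36  36  32  39  39  38  37  40  41  41  41  47  50  50  58  61  63  62  44
190  36  41  36  33  35  36  33  37  35  36  53  56  65  60  46  36  42  37  39  39  39  45  48  47  49  49  55  47
191  40  36  40  37  39  38  38  39  37  56  71  72  64  66  71  68  50  38  36  35  37  42  42  41  44  46  46  42
192  36  39  37  34  39  38  44  44  44  70  70  71  66  65  79 132  88  38  38  35  37  36  37  41  44  46  46  48
193  38  40  35  36  44  40  46  50  65  69  66  71 108 105 136 144  92  38  39  35  39  37  35  39  43  45  41  47
194  37  38  38  38  43  44  40  69  74  60  66  64  91  93 115 100  79  59  41  43  38  35  42  38  43  43  44  48
309 323.3580405413846 183.7474830622797
```

Request:
step_arm(
  steps=[
    [-0.003,0.008,0.06,0,0,0,-0.4],
    [-0.003,0.008,0.11,0,0,0,-0.4],
    [-0.003,0.008,0.15,0,0,0,-0.4],
    [-0.003,0.008,0.17,0,0,0,-0.4],
    [-0.003,0.008,0.18,0,0,0,-0.4],
    [-0.003,0.008,0.185,0,0,0,-0.4],
    [-0.003,0.008,0.185,0,0,0,-0.4],
  ],
)

```text
time_s: 15.65
position: [0.5562, -0.3381, 0.0051]
tcp_rot: [[0.965, 0.261, 0.0], [0.261, -0.965, -0.0], [0.0, 0.001, -1.0]]
force: [0.2, 0.6, -0.2]
opening: 0.696
grasp_force: 0.0
```

Request:
step_arm(
  steps=[
    [0,0,0.002,0,0,0,-0.4],
    [0,0,0.004,0,0,0,-0.4],
    [0,0,0.006,0,0,0,-0.4],
    [0,0,0.008,0,0,0,-0.4],
    [0,0,0.008,0,0,0,-0.4],
    [0,0,0.008,0,0,0,-0.4],
  ],
)

```text
time_s: 16.15
position: [0.5559, -0.3382, 0.0023]
tcp_rot: [[0.965, 0.261, 0.0], [0.261, -0.965, -0.0], [0.0, 0.0, -1.0]]
force: [0.2, 0.3, -0.0]
opening: 0.696
grasp_force: 0.0
```

Request:
step_arm(
  steps=[
    [0,0,0,0,0,0,1],
    [0,0,0,0,0,0,1],
    [0,0,0,0,0,0,1],
    [0,0,0,0,0,0,1],
    [0,0,0,0,0,0,1],
    [0,0,0,0,0,0,1],
    [0,0,0,0,0,0,1],
  ],
)

```text
time_s: 16.73
position: [0.5559, -0.3381, 0.0023]
tcp_rot: [[0.965, 0.261, 0.0], [0.261, -0.965, -0.0], [0.0, 0.0, -1.0]]
force: [0.0, -0.1, -0.2]
opening: 0.42
grasp_force: 30.0
```

Request:
step_arm(
  steps=[
    [0,0,-0.08,0,0,0,1],
    [0,0,-0.2,0,0,0,1],
    [0,0,-0.33,0,0,0,1],
    [0,0,-0.39,0,0,0,1],
    [-0.03,-0.13,-0.39,0,0,0,1],
    [-0.06,-0.26,-0.39,0,0,0,1],
    [-0.08,-0.39,-0.39,0,0,0,1],
    [-0.1,-0.5,-0.39,0,0,0,1],
  ],
)

```text
time_s: 17.4
position: [0.4859, -0.1987, 0.1194]
tcp_rot: [[0.966, 0.26, -0.001], [0.26, -0.966, 0.001], [-0.001, -0.002, -1.0]]
force: [0.2, 0.4, 0.1]
opening: 0.424
grasp_force: 30.0
```

Request:
step_arm(
  steps=[
    [-0.01,-0.07,0,0,0,0,1],
    [-0.011,-0.096,0,0,0,0,1],
    [-0.011,-0.096,0,0,0,0,1],
    [-0.011,-0.096,0,0,0,0,1],
    [-0.011,-0.096,0,0,0,0,1],
  ],
)

```text
time_s: 17.82
position: [0.479, -0.1762, 0.1195]
tcp_rot: [[0.966, 0.26, 0.003], [0.26, -0.966, -0.002], [0.002, 0.003, -1.0]]
force: [0.1, -0.4, -0.1]
opening: 0.425
grasp_force: 30.0
```

```bash
cat > look.py <<'E'
from h import *
import sys
d=capture("scene"); s=read_state(); p=s["position"];print(p,s["force"],s["opening"],s["grasp_force"],tool((.4771,-.1741,p[2])))
g=d["image"].astype(int).sum(2)//3
print("pred part",proj(d,(p[0],p[1],p[2]-.002)),"post",proj(d,(.4771,-.1741,.094)))
u,v=proj(d,p); u0,v0=int(u)-14,int(v)-10;print(u0)
for q in range(v0,v0+26): print(q,*["%4d"%x for x in g[q,u0:u0+29]],sep="")
E
python3 look.py
```

```text
[ 0.47875013 -0.17616186  0.11939869] [ 0.25012698 -0.10075556 -0.50056252] 0.41986443541589663 29.999801733065397 [-0.0035 -0.0081 -0.    ]
pred part (np.float64(299.1282310393917), np.float64(176.7691609679008)) post (np.float64(298.4055937447047), np.float64(183.39995971912947))
285
166  22  23  19  25  27  19  18  22  22  21  22  19  25  24 243 253 253 195  50  26  30  28  25  25  74 105  82  89 110
167 100  56  25  21  22  25  26  22  21  21  20  22  21  28 247 253 253 192  49  29  28  27  25  23 102 128 110  76  79
168 125  73  39  34  24  30  33  26  24  20  24  20  25  31 203 239 249 174  38  26  27  27  28  22 118 134 137 111 100
169  83  55  38  88  82  96  71  35  24  23  22  24  24  49 127 162 197 107  25  26  32  29  28  33 120 146 146 136 130
170  44  92 103 119 118 125 102  49  26  26  24  23  21  51 114 116 105  56  25  26  28  30  26  38 122 141 147 138 135
171 103 122 131 125 124 126 106  47  20  22  22  24  22  54  89 103  99  52  30  32  26  32  27  43 116 137 135 132 130
172 129 131 132 127 128 128 105  50  24  22  22  21  24  51  89 100  95  70  42  28  29  28  
[... 1606 characters left out ...]
 122 121 128 127 130 132 132 126 100  90  94  90 118 129 130 136 133 137 135 138 131 127 124 127 130
187 123 118 125 125 121 121 123 124 126 127 123 125  91  88  86  83 113 121 124 128 129 127 133 133 135 132 129 131 132
188 121 121 121 125 131 128 124 124 121 124 126 116 106  91  89  91 114 125 125 127 130 130 136 137 141 141 138 137 143
189 126 122 125 129 133 134 130 125 126 123 130 115 111  99  93  98 118 125 129 130 129 128 134 139 139 130 127 137 143
190 135 137 138 132 131 133 132 129 129 132 134 120 109  91  90 100 126 133 131 133 134 130 122 125 130 121 116 124 138
191 147 148 145 143 139 135 129 130 134 130 131 120  98  90  86  99 125 131 133 134 134 126 112 108 114 117 116 116 123
```

Request:
step_arm(
  steps=[
    [-0.017,-0.008,0.02,0,0,0,1],
    [-0.017,-0.008,0.04,0,0,0,1],
    [-0.017,-0.008,0.06,0,0,0,1],
    [-0.017,-0.008,0.07,0,0,0,1],
    [-0.017,-0.008,0.075,0,0,0,1],
    [-0.017,-0.008,0.08,0,0,0,1],
    [-0.017,-0.008,0.085,0,0,0,1],
    [-0.017,-0.008,0.085,0,0,0,1],
  ],
)

```text
time_s: 18.53
position: [0.4723, -0.1735, 0.0937]
tcp_rot: [[0.965, 0.261, 0.001], [0.261, -0.965, -0.001], [0.001, 0.001, -1.0]]
force: [1.6, 0.1, 0.0]
opening: 0.426
grasp_force: 30.0
```

Request:
step_arm(
  steps=[
    [0.002,0.004,0.003,0,0,0,1],
    [0.002,0.004,0.006,0,0,0,1],
    [0.002,0.004,0.009,0,0,0,1],
    [0.002,0.004,0.012,0,0,0,1],
    [0.002,0.004,0.015,0,0,0,1],
    [0.002,0.004,0.015,0,0,0,1],
  ],
)

```text
time_s: 19.03
position: [0.4731, -0.1745, 0.0893]
tcp_rot: [[0.965, 0.261, 0.001], [0.261, -0.965, -0.001], [0.001, 0.001, -1.0]]
force: [1.7, 0.3, 1.1]
opening: 0.418
grasp_force: 30.0
```

Request:
step_arm(
  steps=[
    [0.003,0,0.002,0,0,0,1],
    [0.004,0,0.005,0,0,0,1],
    [0.004,0,0.009,0,0,0,1],
    [0.004,0,0.013,0,0,0,1],
    [0.004,0,0.017,0,0,0,1],
    [0.004,0,0.021,0,0,0,1],
    [0.004,0,0.021,0,0,0,1],
  ],
)

```text
time_s: 19.62
position: [0.4741, -0.1741, 0.0828]
tcp_rot: [[0.965, 0.261, 0.001], [0.261, -0.965, -0.0], [0.001, 0.001, -1.0]]
force: [2.2, -1.4, -0.2]
opening: 0.424
grasp_force: 30.0
```

Request:
step_arm(
  steps=[
    [0.003,0.004,0.002,0,0,0,1],
    [0.003,0.004,0.006,0,0,0,1],
    [0.003,0.004,0.012,0,0,0,1],
    [0.003,0.004,0.018,0,0,0,1],
    [0.003,0.004,0.024,0,0,0,1],
    [0.003,0.004,0.03,0,0,0,1],
    [0.003,0.004,0.036,0,0,0,1],
  ],
)

```text
time_s: 20.2
position: [0.4751, -0.1748, 0.0722]
tcp_rot: [[0.965, 0.261, 0.001], [0.261, -0.965, -0.0], [0.001, 0.0, -1.0]]
force: [1.9, 1.0, 4.2]
opening: 0.429
grasp_force: 30.0
```

Request:
step_arm(
  steps=[
    [0,0,0.006,0,0,0,1],
    [0,0,0.012,0,0,0,1],
    [0,0,0.018,0,0,0,1],
    [0,0,0.024,0,0,0,1],
    [0,0,0.03,0,0,0,1],
    [0,0,0.036,0,0,0,1],
  ],
)

```text
time_s: 20.7
position: [0.4742, -0.1745, 0.0608]
tcp_rot: [[0.965, 0.261, -0.001], [0.261, -0.965, 0.001], [-0.001, -0.001, -1.0]]
force: [0.1, 0.2, -0.1]
opening: 0.423
grasp_force: 30.0
```

Request:
step_arm(
  steps=[
    [0,0,0.006,0,0,0,1],
    [0,0,0.014,0,0,0,1],
    [0,0,0.022,0,0,0,1],
    [0,0,0.03,0,0,0,1],
    [0,0,0.036,0,0,0,1],
    [0,0,0.04,0,0,0,1],
    [0,0,0.043,0,0,0,1],
    [0,0,0.043,0,0,0,1],
  ],
)

```text
time_s: 21.37
position: [0.4747, -0.1748, 0.0483]
tcp_rot: [[0.965, 0.261, -0.0], [0.261, -0.965, 0.0], [-0.0, -0.0, -1.0]]
force: [-0.2, 0.1, -0.5]
opening: 0.421
grasp_force: 30.0
```

Request:
step_arm(
  steps=[
    [0,0,0.002,0,0,0,1],
    [0,0,0.004,0,0,0,1],
    [0,0,0.004,0,0,0,1],
  ],
)

```text
time_s: 21.62
position: [0.4748, -0.1748, 0.0472]
tcp_rot: [[0.965, 0.261, -0.0], [0.261, -0.965, -0.0], [-0.0, 0.0, -1.0]]
force: [-0.3, 0.8, 0.1]
opening: 0.424
grasp_force: 30.0
```

Request:
step_arm(
  steps=[
    [0,0,0.002,0,0,0,1],
    [0,0,0.004,0,0,0,1],
    [0,0,0.006,0,0,0,1],
    [0,0,0.006,0,0,0,1],
  ],
)

```text
time_s: 21.95
position: [0.4748, -0.1748, 0.0454]
tcp_rot: [[0.965, 0.261, -0.0], [0.261, -0.965, 0.0], [-0.0, -0.0, -1.0]]
force: [-0.3, -0.0, 0.2]
opening: 0.426
grasp_force: 30.0
```

Request:
step_arm(
  steps=[
    [0,0,0,0,0,0,-0.4],
    [0,0,0,0,0,0,-0.4],
    [0,0,0,0,0,0,-0.4],
    [0,0,0,0,0,0,-0.4],
    [0,0,0,0,0,0,-0.4],
    [0,0,0,0,0,0,-0.4],
  ],
)

```text
time_s: 22.45
position: [0.4749, -0.1748, 0.0455]
tcp_rot: [[0.965, 0.261, 0.0], [0.261, -0.965, -0.0], [0.0, 0.0, -1.0]]
force: [0.1, 0.2, -0.2]
opening: 0.687
grasp_force: 0.0
```

Request:
step_arm(
  steps=[
    [0,0,-0.05,0,0,0,-0.4],
    [0,0,-0.18,0,0,0,-0.4],
    [0,0,-0.3,0,0,0,-0.2],
    [0,0,-0.3,0,0,0,0.1],
    [0.12,0.05,-0.3,0,0,0,0.1],
    [0.25,0.1,-0.3,0,0,0,0.1],
    [0.37,0.15,-0.28,0,0,0,0.1],
    [0.48,0.19,-0.2,0,0,0,0.1],
  ],
)

```text
time_s: 23.12
position: [0.6334, -0.1942, 0.1096]
tcp_rot: [[0.965, 0.261, 0.01], [0.261, -0.965, -0.005], [0.008, 0.007, -1.0]]
force: [0.3, -1.7, 0.8]
opening: 0.461
grasp_force: 0.0
```

Request:
step_arm(
  steps=[
    [0.077,0.022,0,0,0,0,0.1],
    [0.077,0.022,0,0,0,0,0.1],
    [0.077,0.022,0,0,0,0,0.1],
    [0.077,0.022,0,0,0,0,0.1],
  ],
)

```text
time_s: 23.45
position: [0.6508, -0.1921, 0.1053]
tcp_rot: [[0.965, 0.261, -0.002], [0.261, -0.965, 0.001], [-0.002, -0.001, -1.0]]
force: [-0.2, -0.0, -0.4]
opening: 0.454
grasp_force: 0.0
```

```bash
python3 - <<'E'
from h import *
d=capture("scene"); s=read_state(); p=s["position"];print(p,s["force"],s["opening"],tool((.652,-.193,.06)))
g=d["image"].astype(int).sum(2)//3
for n,q,w,hh in(("bush",(.653,-.193,.008),12,10),("stack",(.4771,-.1741,.05),10,14)):
  u,v=proj(d,q);print(n,u,v); u0,v0=int(u)-w,int(v)-hh
  for k in range(v0,v0+2*hh): print(k,*["%4d"%x for x in g[k,u0:u0+2*w]],sep="")
  print(u0)
for z in(.017,.043,.051,.094): print(z,proj(d,(.4771,-.1741,z)))
E
```

```text
[ 0.65055012 -0.19221879  0.10569881] [-1.0756921  -0.22698723  0.25035976] 0.4456276339232055 [0.0042 0.004  0.1523]
bush 276.9308452355279 179.47013499164012
169 132 141 126 118 121 118 119 118 119 120 119 120 120 118 143 127 117 145 132 130  98  82  52  42
170 116 120 120 118 119 117 117 122 118 118 143 128 120 132 127 139 146 153 109  91  57  44  79  87
171 116 118 118 116 120 116 144 132 122 132 152 148 131 142 129 144 118 101  61  56  83  87 108 111
172 112 118 143 127 118 110 134 128 115 130 134 133 125 103  95  99  56  39  83  95 105 112 113 114
173 115 110 138 127 116 107 112 114 107 110 109  88  77  60  38  78  89  90 111 114 116 110 114 118
174 136 140 131 114 111 108 109 105 105  86  72  52  36  76  87 103 112 115 117 120 120 123  93  83
175 136 151 129 123 113 110  88  76  69  51  38  71  78  93  97 103 108 108 112 114 117  95  65  54
176 120 132 116 116  91  77  53  39  40  66  73  93  98 100 103 101  91  82  79  81  82  62  54  52
177 115 120  91  74  50  39  85  86  85  94  97  95  92 100 103 101  91  68  54  49  49  52  48  75
178  87  80  53  45  72  82 104 107 111 
[... 3043 characters left out ...]
  54  51  43  44  38  55  84  97 103 106 110 111 109 105  96 102 129 137 138 122
204  53  49  44  43  43  58  81  92 103 108 106 104 107 103  98 103  97 112 127 121
205  53  53  47  42  42  48  75  86  90 100 103 106 103  97 101  90  68  99 115 115
206  51  51  47  42  42  44  60  73  83  90  92  98  98  93  82  63  50 104 117 116
207  45  49  46  49  43  42  48  54  64  68  76  75  76  63  54  46  46  73  84 115
287
0.017 (np.float64(297.0320817362291), np.float64(202.9677542939732))
0.043 (np.float64(297.4844243877051), np.float64(196.52343635069843))
0.051 (np.float64(297.62590453718155), np.float64(194.50783365899312))
0.094 (np.float64(298.4055937447047), np.float64(183.39995971912947))
```

Request:
step_arm(
  steps=[
    [0.006,0.011,0.08,0,0,0,0.1],
    [0.006,0.011,0.16,0,0,0,0.1],
    [0.006,0.011,0.23,0,0,0,0.1],
    [0.006,0.011,0.27,0,0,0,0.1],
    [0.006,0.011,0.295,0,0,0,0.1],
    [0.006,0.011,0.305,0,0,0,0.1],
    [0.006,0.011,0.31,0,0,0,0.1],
    [0.006,0.011,0.31,0,0,0,0.1],
  ],
)

```text
time_s: 24.17
position: [0.6551, -0.1956, 0.0138]
tcp_rot: [[0.965, 0.261, 0.001], [0.261, -0.965, -0.001], [0.001, 0.001, -1.0]]
force: [-0.0, 0.4, 0.7]
opening: 0.446
grasp_force: 0.0
```

Request:
step_arm(
  steps=[
    [-0.006,0,0.004,0,0,0,0.1],
    [-0.006,0,0.008,0,0,0,0.1],
    [-0.006,0,0.011,0,0,0,0.1],
    [-0.006,0,0.011,0,0,0,0.1],
  ],
)

```text
time_s: 24.5
position: [0.653, -0.1958, 0.0099]
tcp_rot: [[0.965, 0.261, 0.0], [0.261, -0.965, -0.0], [0.0, 0.0, -1.0]]
force: [0.6, 1.0, -0.4]
opening: 0.45
grasp_force: 0.0
```

Request:
step_arm(
  steps=[
    [0,0,0,0,0,0,1],
    [0,0,0,0,0,0,1],
    [0,0,0,0,0,0,1],
    [0,0,0,0,0,0,1],
    [0,0,0,0,0,0,1],
  ],
)

```text
time_s: 24.92
position: [0.6529, -0.1957, 0.0097]
tcp_rot: [[0.965, 0.261, 0.0], [0.261, -0.965, 0.0], [0.0, -0.0, -1.0]]
force: [-1.6, 0.5, 1.1]
opening: 0.253
grasp_force: 30.0
```

Request:
step_arm(
  steps=[
    [0,0,-0.08,0,0,0,1],
    [0,0,-0.2,0,0,0,1],
    [0,0,-0.33,0,0,0,1],
    [-0.08,-0.03,-0.39,0,0,0,1],
    [-0.2,-0.08,-0.39,0,0,0,1],
    [-0.32,-0.13,-0.39,0,0,0,1],
    [-0.44,-0.18,-0.39,0,0,0,1],
    [-0.52,-0.21,-0.39,0,0,0,1],
  ],
)

```text
time_s: 25.58
position: [0.4814, -0.1737, 0.1266]
tcp_rot: [[0.965, 0.261, -0.004], [0.261, -0.965, 0.002], [-0.003, -0.003, -1.0]]
force: [-0.3, -0.2, 0.2]
opening: 0.254
grasp_force: 30.0
```

Request:
step_arm(
  steps=[
    [-0.029,-0.012,0,0,0,0,1],
    [-0.029,-0.012,0,0,0,0,1],
    [-0.029,-0.012,0,0,0,0,1],
    [-0.029,-0.012,0,0,0,0,1],
    [-0.029,-0.012,0,0,0,0,1],
  ],
)

```text
time_s: 26.0
position: [0.4787, -0.1754, 0.1267]
tcp_rot: [[0.965, 0.261, 0.002], [0.261, -0.965, -0.001], [0.002, 0.002, -1.0]]
force: [0.5, -0.5, -0.4]
opening: 0.252
grasp_force: 30.0
```

```bash
python3 look.py
```

```text
[ 0.47838111 -0.17513844  0.12662611] [-0.27902269  0.4543167  -0.65026038] 0.25667035491287854 29.999738791957498 [-0.0032 -0.0045 -0.    ]
pred part (np.float64(299.05100150091715), np.float64(174.9375635411949)) post (np.float64(298.4055937447047), np.float64(183.39995971912947))
285
164  19  23  21  22  25  24  37 103  62  23  20  24  24  18  23  59  42  29  25  27  26  27  32 112 131 123 128 170 216
165  94  55  26  22  25  28  37  70  42  26  25  25  22  20  19  53  34  25  28  25  28  27  39 111 129 113  99 118 146
166 121 104  94  58  20  28  40  36  25  25  21  23  24  26  24  58  44  27  29  23  31  27  71 115 126 113  89  89 108
167 119 120 106  63  37  31  52  97  61  27  20  25  19  28  21  76  50  21  30  27  27  23  84 125 132 133 110  75  79
168 125  97  69  45  40  92 112 133  77  26  21  21  22  23  25  62  44  26  24  22  27  25  91 131 138 139 135 110 102
169  86  53  43  87 102 124 134 131  73  26  22  21  21  20  28  38  32  27  27  28  28  26  92 132 138 143 148 139 125
170  42  92 100 118 128 130 134 129  76  28  26  22  17  21  25  43  53  42  32  28  28  24 
[... 1607 characters left out ...]
 122 123 130 129 128 126 129 127 113 103  96 113 132 139 140 138 138 139 137 133 133 130 132 135 138
185 125 125 129 127 123 123 125 129 128 131 135 135 104  93  96 106 129 137 137 138 138 142 137 133 131 127 126 128 132
186 120 121 128 128 122 120 124 130 131 131 133 132  95  93  91  88 120 131 131 129 134 137 138 135 131 127 125 127 129
187 121 119 123 124 124 122 125 124 127 129 125 127  89  88  84  83 113 123 126 132 130 133 134 136 136 133 130 128 134
188 120 119 121 127 127 125 125 125 124 125 125 117 102  93  86  92 116 123 125 125 128 125 135 139 139 139 138 138 143
189 127 122 127 128 131 129 129 122 125 125 131 110 109  91  88  94 118 126 128 134 127 127 133 141 143 129 125 135 143
```

Request:
step_arm(
  steps=[
    [0,-0.003,0.02,0,0,0,1],
    [0,-0.003,0.045,0,0,0,1],
    [0,-0.003,0.065,0,0,0,1],
    [0,-0.003,0.073,0,0,0,1],
    [0,-0.003,0.077,0,0,0,1],
    [0,-0.003,0.081,0,0,0,1],
    [0,-0.003,0.085,0,0,0,1],
    [0,-0.003,0.085,0,0,0,1],
  ],
)

```text
time_s: 26.72
position: [0.4763, -0.1736, 0.101]
tcp_rot: [[0.965, 0.261, -0.0], [0.261, -0.965, 0.0], [-0.0, -0.0, -1.0]]
force: [-0.8, 0.6, -0.7]
opening: 0.251
grasp_force: 30.0
```

Request:
step_arm(
  steps=[
    [0,0,0.003,0,0,0,1],
    [0,0,0.006,0,0,0,1],
    [0,0,0.009,0,0,0,1],
    [0,0,0.012,0,0,0,1],
    [0,0,0.012,0,0,0,1],
  ],
)

```text
time_s: 27.13
position: [0.4762, -0.1735, 0.0974]
tcp_rot: [[0.965, 0.261, -0.0], [0.261, -0.965, 0.0], [-0.0, -0.0, -1.0]]
force: [0.1, -0.7, -1.1]
opening: 0.248
grasp_force: 30.0
```

Bottom is at about 88 mm with no contact. Descend further.

Request:
step_arm(
  steps=[
    [0,0,0.003,0,0,0,1],
    [0,0,0.006,0,0,0,1],
    [0,0,0.01,0,0,0,1],
    [0,0,0.014,0,0,0,1],
    [0,0,0.018,0,0,0,1],
    [0,0,0.022,0,0,0,1],
    [0,0,0.022,0,0,0,1],
  ],
)

```text
time_s: 27.72
position: [0.4764, -0.1736, 0.0907]
tcp_rot: [[0.965, 0.261, 0.0], [0.261, -0.965, -0.0], [0.0, 0.0, -1.0]]
force: [0.8, -0.5, -0.8]
opening: 0.255
grasp_force: 30.0
```

Request:
step_arm(
  steps=[
    [0,0,0.006,0,0,0,1],
    [0,0,0.012,0,0,0,1],
    [0,0,0.018,0,0,0,1],
    [0,0,0.024,0,0,0,1],
    [0,0,0.03,0,0,0,1],
    [0,0,0.036,0,0,0,1],
    [0,0,0.042,0,0,0,1],
  ],
)

```text
time_s: 28.3
position: [0.477, -0.174, 0.0786]
tcp_rot: [[0.965, 0.261, 0.002], [0.261, -0.965, -0.001], [0.001, 0.001, -1.0]]
force: [1.3, -0.5, 3.9]
opening: 0.252
grasp_force: 30.0
```

Request:
step_arm(
  steps=[
    [0,0,0.006,0,0,0,1],
    [0,0,0.012,0,0,0,1],
    [0,0,0.018,0,0,0,1],
    [0,0,0.024,0,0,0,1],
    [0,0,0.03,0,0,0,1],
    [0,0,0.036,0,0,0,1],
    [0,0,0.04,0,0,0,1],
    [0,0,0.04,0,0,0,1],
  ],
)

```text
time_s: 28.97
position: [0.4767, -0.1738, 0.066]
tcp_rot: [[0.965, 0.261, 0.001], [0.261, -0.965, -0.0], [0.001, 0.001, -1.0]]
force: [4.2, -0.5, -0.4]
opening: 0.257
grasp_force: 30.0
```

Request:
step_arm(
  steps=[
    [0.003,0,0.002,0,0,0,1],
    [0.003,0,0.005,0,0,0,1],
    [0.003,0,0.008,0,0,0,1],
    [0.003,0,0.011,0,0,0,1],
    [0.003,0,0.014,0,0,0,1],
    [0.003,0,0.014,0,0,0,1],
  ],
)

```text
time_s: 29.47
position: [0.4768, -0.1733, 0.0617]
tcp_rot: [[0.965, 0.261, -0.001], [0.261, -0.965, 0.0], [-0.001, -0.001, -1.0]]
force: [1.0, -3.0, -0.6]
opening: 0.253
grasp_force: 30.0
```

Request:
step_arm(
  steps=[
    [0.001,0,0.002,0,0,0,1],
    [0.001,0,0.004,0,0,0,1],
    [0.001,0,0.004,0,0,0,1],
  ],
)

```text
time_s: 29.72
position: [0.477, -0.173, 0.0607]
tcp_rot: [[0.965, 0.261, -0.001], [0.261, -0.965, 0.0], [-0.001, -0.001, -1.0]]
force: [0.5, -2.2, -0.4]
opening: 0.256
grasp_force: 30.0
```

Request:
step_arm(
  steps=[
    [0,0.002,0.001,0,0,0,1],
    [0,0.002,0.003,0,0,0,1],
    [0,0.002,0.005,0,0,0,1],
    [0,0.002,0.005,0,0,0,1],
  ],
)

```text
time_s: 30.05
position: [0.4771, -0.1731, 0.0604]
tcp_rot: [[0.965, 0.261, -0.001], [0.261, -0.965, 0.001], [-0.001, -0.001, -1.0]]
force: [-0.6, 0.9, 9.6]
opening: 0.258
grasp_force: 30.0
```

Seated firmly at 9.6 N. Release and withdraw.

Request:
step_arm(
  steps=[
    [0,0,-0.003,0,0,0,0.1],
    [0,0,-0.003,0,0,0,0.1],
    [0,0,-0.003,0,0,0,0.1],
    [0,0,-0.003,0,0,0,0.1],
    [0,0,-0.003,0,0,0,0.1],
  ],
)

```text
time_s: 30.47
position: [0.4769, -0.1733, 0.0599]
tcp_rot: [[0.965, 0.261, -0.002], [0.261, -0.965, 0.001], [-0.001, -0.001, -1.0]]
force: [0.2, 0.3, 0.8]
opening: 0.441
grasp_force: 0.0
```

Request:
step_arm(
  steps=[
    [0,0,-0.04,0,0,0,0.1],
    [0,0,-0.12,0,0,0,0.1],
    [0,0,-0.24,0,0,0,0.1],
    [0.1,0.1,-0.3,0,0,0,0.1],
    [0.2,0.2,-0.3,0,0,0,0.1],
    [0.3,0.25,-0.3,0,0,0,0.1],
    [0.3,0.25,-0.3,0,0,0,0.1],
    [0.3,0.25,-0.3,0,0,0,0.1],
  ],
)

```text
time_s: 31.13
position: [0.5853, -0.2232, 0.1498]
tcp_rot: [[0.965, 0.261, 0.0], [0.261, -0.965, -0.0], [0.0, 0.0, -1.0]]
force: [-1.5, 0.8, -0.2]
opening: 0.451
grasp_force: 0.0
```

```bash
python3 - <<'E'
from h import *
d=capture("scene"); s=read_state();print(s["position"],s["force"],s["opening"])
g=d["image"].astype(int).sum(2)//3
for z in(.017,.043,.051,.057,.071,.094): print(z,np.round(proj(d,(.4771,-.1741,z)),1))
for k in range(178,208): print(k,*["%4d"%x for x in g[k,286:310]],sep="")
E
```

```text
[ 0.5832685  -0.22209914  0.14926859] [-0.62695634  0.04788834 -0.49703814] 0.4540314288067976
0.017 [297. 203.]
0.043 [297.5 196.5]
0.051 [297.6 194.5]
0.057 [297.7 193. ]
0.071 [298.  189.4]
0.094 [298.4 183.4]
178 106 105 102 105 106 108 110 114 114 108 111 110 109 107 112 110 115 121 119 127 129 131 127 131
179 106 112 106 109 108 108 109 112 114 109 107 109 106 106 105 111 112 114  95  93  92  95  90 117
180  99 104 106 105 107 109 111 113 111 109 110 105 104 106 105 105 113  91  69  58  59  60  63  87
181  94  92  97  95 101 108 111 112 112 112 106 102 104 107 105 107  89  66  58  61  61  60  60  63
182  91  91  93  93  98 104 105 105 109 110 107 104  85  81 103  88  65  58  59  57  59  61  62  58
183  91  90  93  92  90 104  99  95 103 108  87  76 109 154 107  62  55  55  56  58  60  57  59  55
184  92  88  90  91  96  95  97  94  80  75  60  78 116 176 115  64  56  91  95  96  98  67  54  52
185  91  91  93  93  93  92  97  98  60  46  50  95 113 147 120  70  57  83  83 110 118 103  96  62
186  92  93  94  94  92  95  74  70  55  46  42  96 102 107 100  64  55  57  51  74  85
[... 1412 characters left out ...]

201  53  46  63  49  39  46  44  77  97 101 103 107 105 108 104 102 101 107 113 109 117 125 112 102
202  51  54  94  93  77  53  43  82  98 102 105 103 108 111 108 101 100 113 113 111  94 102 120 121
203  53  53  99 105  97  91 106  94  95 100 108 107 109 107 102 100  99 112 115 117 103 106  95 111
204  51  58  91 101 104 107 102  86  92  99 105 106 111 106 104 100 103  91 107 114 114 119 105 101
205  54  54  89 102 103 101  68  72  88  96 103 104 105 102  96 104  90  64 103 115 117 114 117 109
206  51  54  67  71  71  73  49  59  73  84  92  92  94  96  90  86  64  52 101 116 114 116 118 118
207  47  50  47  49  46  43  43  45  56  64  70  73  73  70  65  50  44  44  71  79  83  81  83  83
```

```bash
python3 -c "
from rig import *
print(hand_in())"
```

```text
the job is handed in; nothing more can be done
None
```

The spacer, washer and flanged bushing (flange down) are on the post in that order and appear fully home in the last camera readings. I handed the job in at about 31 s; no pass or fail came back. No force reading I saw went above about 10 N.

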